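# Put the cold chisels out in the clip rack and the tool case in its taped place

### The job

Set out this shop display: press every cold chisel that lies on the counter down into a free station of the clip rack until it snaps fully home in both clips, and take out the one that was clipped in the wrong way round and press it back in turned about, so that all of them lie one to a station, roughly centred across the rack, cutting edge to the back, away from the robot. Slide the blue tool case along the counter, without lifting or tipping it, until it lies wholly inside the yellow tape outline, and leave the clamp rings and the pipe sleeve where they are.

Things in the scene. Friction and masses are not known exactly. Their poses are not given: they have to be found in the camera images.
- rack: clip rack fixed to the table: grey base 110 (x) x 320 (y) x 6 mm, two aluminium rails along y at x = -30 and +30 mm, 12 mm wide, tops 32 mm up. Five stations 64 mm apart in y, each a pair of white spring clips (one on each rail, open upwards). Nothing between the rails above the base. Origin: centre of the underside; +x is the back, away from the robot to within 12 degrees.
- clip0 (a point): centre of the seat of station 0: y -128 mm on the rack, midway between the rails, 40 mm above the table; axes as the rack's. Home: shank axis here along x, its underside on the rails. Jaws: tops 59 mm above the table, lead-ins catch a shank up to 7 mm off centre, sprung lips 10 mm apart at height 47 mm. Pressing straight down through both clips takes 6 to 15 N, not weight alone; out, 20 N.
- clip1 (a point): centre of the seat of station 1 (-64 mm along the rack's y), just as clip0
- clip2 (a point): centre of the seat of station 2 (+0 mm along the rack's y), just as clip0
- clip3 (a point): centre of the seat of station 3 (+64 mm along the rack's y), just as clip0
- clip4 (a point): centre of the seat of station 4 (+128 mm along the rack's y), just as clip0
- chisel0: cold chisel, loose, 165 mm long, 0.13 to 0.25 kg: dark octagonal shank 16 mm across flats, x = -82 to +52 mm, then a bright flat blade 24 mm wide, 7 mm thick, to x = +82 mm. Origin: on the shank axis, half-way along the length; x points to the cutting edge, z up. Some of chisel0 to chisel3 are absent.
- chisel1: cold chisel, loose, 165 mm long, 0.13 to 0.25 kg: dark octagonal shank 16 mm across flats, x = -82 to +52 mm, then a bright flat blade 24 mm wide, 7 mm thick, to x = +82 mm. Origin: on the shank axis, half-way along the length; x points to the cutting edge, z up. Some of chisel0 to chisel3 are absent.
- chisel2: cold chisel, loose, 165 mm long, 0.13 to 0.25 kg: dark octagonal shank 16 mm across flats, x = -82 to +52 mm, then a bright flat blade 24 mm wide, 7 mm thick, to x = +82 mm. Origin: on the shank axis, half-way along the length; x points to the cutting edge, z up. Some of chisel0 to chisel3 are absent.
- chisel3: cold chisel, loose, 165 mm long, 0.13 to 0.25 kg: dark octagonal shank 16 mm across flats, x = -82 to +52 mm, then a bright flat blade 24 mm wide, 7 mm thick, to x = +82 mm. Origin: on the shank axis, half-way along the length; x points to the cutting edge, z up. Some of chisel0 to chisel3 are absent.
- chisel4: cold chisel, loose, 165 mm long, 0.13 to 0.25 kg: dark octagonal shank 16 mm across flats, x = -82 to +52 mm, then a bright flat blade 24 mm wide, 7 mm thick, to x = +82 mm. Origin: on the shank axis, half-way along the length; x points to the cutting edge, z up. Starts clipped home at station 1 or 3.
- chisel5: cold chisel, loose, 165 mm long, 0.13 to 0.25 kg: dark octagonal shank 16 mm across flats, x = -82 to +52 mm, then a bright flat blade 24 mm wide, 7 mm thick, to x = +82 mm. Origin: on the shank axis, half-way along the length; x points to the cutting edge, z up. Starts clipped home at station 1 or 3.
- chisel0_neck (a point): point on the shank axis of chisel0, 50 mm from its middle towards the blade, where the blade begins
- chisel1_neck (a point): point on the shank axis of chisel1, 50 mm from its middle towards the blade, where the blade begins
- chisel2_neck (a point): point on the shank axis of chisel2, 50 mm from its middle towards the blade, where the blade begins
- chisel3_neck (a point): point on the shank axis of chisel3, 50 mm from its middle towards the blade, where the blade begins
- chisel4_neck (a point): point on the shank axis of chisel4, 50 mm from its middle towards the blade, where the blade begins
- chisel5_neck (a point): point on the shank axis of chisel5, 50 mm from its middle towards the blade, where the blade begins
- case: blue plastic tool case, shut, loose, 100 (x) x 130 (y) x 45 mm high, 0.37 to 0.65 kg, too wide to grip; plain upright sides, latches on its -x side. Origin: centre of its underside; z up.
- outline: rectangle of yellow tape 10 mm wide stuck flat on the table, inside 130 (x) x 160 (y) mm, the case's place. Origin: its centre; x and y along its sides, so that a case square in it has x along x.
- clamp_rings: bystander: steel clamp rings, 70 mm across, 24 mm high; origin at the centre of the underside
- sleeve: bystander: white plastic pipe sleeve standing on end, 74 mm across, 150 mm high; origin at the centre of the underside

How it is judged:
At the end, for the whole second after the job is handed in: Each chisel present rests in a station: axis within 6 mm across and 4 mm in height of the seat, middle within 30 mm of the rack's centre line, 0.12 rad of its x, edge to the back. Case flat, at rest, centre within 18 mm of the outline's in x and y, turned less than 0.22 rad ((y of chisel0 in the frame of clip0 between -0.006 and 0.006 m or y of chisel0 in the frame of clip1 between -0.006 and 0.006 m or y of chisel0 in the frame of clip2 between -0.006 and 0.006 m or y of chisel0 in the frame of clip3 between -0.006 and 0.006 m or y of chisel0 in the frame of clip4 between -0.006 and 0.006 m) and z of chisel0 in the frame of clip0 between -0.004 and 0.004 m and x of chisel0 in the frame of clip0 between -0.03 and 0.03 m and x of each of chisel0_neck, chisel1_neck, chisel2_neck, chisel3_neck, chisel4_neck, chisel5_neck in the frame of clip0 above 0.015 m and angle between the x axis of each of chisel0, chisel1, chisel2, chisel3, chisel4, chisel5 and the x axis of rack, either way round below 0.12 rad and linear speed of each of chisel0, chisel1, chisel2, chisel3, chisel4, chisel5, case below 0.02 m/s and (y of chisel1 in the frame of clip0 between -0.006 and 0.006 m or y of chisel1 in the frame of clip1 between -0.006 and 0.006 m or y of chisel1 in the frame of clip2 between -0.006 and 0.006 m or y of chisel1 in the frame of clip3 between -0.006 and 0.006 m or y of chisel1 in the frame of clip4 between -0.006 and 0.006 m) and z of chisel1 in the frame of clip0 between -0.004 and 0.004 m and x of chisel1 in the frame of clip0 between -0.03 and 0.03 m and (y of chisel2 in the frame of clip0 between -0.006 and 0.006 m or y of chisel2 in the frame of clip1 between -0.006 and 0.006 m or y of chisel2 in the frame of clip2 between -0.006 and 0.006 m or y of chisel2 in the frame of clip3 between -0.006 and 0.006 m or y of chisel2 in the frame of clip4 between -0.006 and 0.006 m) and z of chisel2 in the frame of clip0 between -0.004 and 0.004 m and x of chisel2 in the frame of clip0 between -0.03 and 0.03 m and (y of chisel3 in the frame of clip0 between -0.006 and 0.006 m or y of chisel3 in the frame of clip1 between -0.006 and 0.006 m or y of chisel3 in the frame of clip2 between -0.006 and 0.006 m or y of chisel3 in the frame of clip3 between -0.006 and 0.006 m or y of chisel3 in the frame of clip4 between -0.006 and 0.006 m) and z of chisel3 in the frame of clip0 between -0.004 and 0.004 m and x of chisel3 in the frame of clip0 between -0.03 and 0.03 m and (y of chisel4 in the frame of clip0 between -0.006 and 0.006 m or y of chisel4 in the frame of clip1 between -0.006 and 0.006 m or y of chisel4 in the frame of clip2 between -0.006 and 0.006 m or y of chisel4 in the frame of clip3 between -0.006 and 0.006 m or y of chisel4 in the frame of clip4 between -0.006 and 0.006 m) and z of chisel4 in the frame of clip0 between -0.004 and 0.004 m and x of chisel4 in the frame of clip0 between -0.03 and 0.03 m and (y of chisel5 in the frame of clip0 between -0.006 and 0.006 m or y of chisel5 in the frame of clip1 between -0.006 and 0.006 m or y of chisel5 in the frame of clip2 between -0.006 and 0.006 m or y of chisel5 in the frame of clip3 between -0.006 and 0.006 m or y of chisel5 in the frame of clip4 between -0.006 and 0.006 m) and z of chisel5 in the frame of clip0 between -0.004 and 0.004 m and x of chisel5 in the frame of clip0 between -0.03 and 0.03 m and x of case in the frame of outline between -0.018 and 0.018 m and y of case in the frame of outline between -0.018 and 0.018 m and angle between the x axis of case and the x axis of outline, either way round below 0.22 rad and angle between case's own z axis and vertical below 0.05 rad and height (world z) of case below 0.004 m); the robot touches nothing.
It fails at once if the stack of steel clamp rings is moved more than 40 mm or tipped over (distance of clamp_rings from where it was at the start of the episode above 0.04 m or angle between clamp_rings's own z axis and vertical above 0.5 rad).
It fails at once if the white pipe sleeve is moved more than 40 mm or tipped over (distance of sleeve from where it was at the start of the episode above 0.04 m or angle between sleeve's own z axis and vertical above 0.5 rad).
It fails at once if the tool case is lifted off the counter or tipped (height (world z) of case above 0.025 m or angle between case's own z axis and vertical above 0.35 rad).
Of chisel0, chisel1, chisel2, chisel3 only 2 to 3 are there at a start; the rules pass over those that are not, and their reading is None.
At some moment in a run one of case may be knocked a few centimetres aside while the robot is not near it.
Once in a run the grip may slacken for a moment while it holds something.
It also fails if it takes over 210 s, if anything falls off the work surface, if the arm or the gripper's body presses on something with over 40 N, if the wrist force passes 120 N, or if a joint passes its speed limit or range.

### The arm

A 6-joint arm with a two-finger parallel gripper is mounted at the origin on the work surface. World frame = base frame: x ahead of the robot, y to its left, z up, the work surface at z = 0. Lengths are in m, angles in rad, forces in N, time in s.
With the tool pointing down it reaches from about 0.375 to 0.9 m from the base axis. Payload 3.1 kg.
Tool frame: the origin (TCP) lies at the very end of the fingers, on their centre line; the grasp point (between the pads) lies 19 mm behind it (manip.pinch_z is the distance from the TCP to the grasp point, in m); z points along the fingers, y is the line along which they close (so a half turn about z gives the same grasp; the last joint's range is limited). The gripper opens to 85 mm and grips with 20 to 120 N. Pads are 22 mm wide; open, the fingers measure 114 mm over their backs; the gripper's body (76 mm by 85 mm) begins 54 mm behind the grasp point. The pads swing forward as they close: fully open they stand 13 mm farther back than shut.
Start: joints at [1.024, 0.527, 1.433, -0, 1.181, -0.178], TCP at [0.225, 0.583, 0.199] pointing down, gripper open.
Joint ranges: [-3.08, 3.08], [-0.75, 2.2], [0.22, 2.44], [-1.43, 4.57], [0, 2.65], [-2.85, 2.85]. Speed limits (rad/s): [2.79, 2.79, 3.14, 3.14, 3.14, 3.14].

### API

Orientations are given as a unit quaternion [x, y, z, w].
In Python, from station import manip gives the robot as it stands.
- The arm moves only by the tool servo_tool, never from a script. Its argument "commands" is one flat list of numbers, 7 for each row, row after row: the shift along the tool's x, y, z each as a share of 500 mm, from -1 to 1, then the turn, a rotation vector about the tool's x, y, z each as a share of 360 degrees, from -1 to 1, then the opening, from -1 (shut) to 1 (fully open). In form: [dx, dy, dz, rx, ry, rz, claw, dx, dy, dz, rx, ry, rz, claw, ...]. A call has 1 to 12 rows; each row shifts and turns the commanded pose from where the row before left it, along the tool's axes as they then stand; what a row does not reach is not made up. A row lasts 1/12 s, in which the tool goes at most 41.7 mm and 7.16 degrees, less where a joint would pass 70% of its speed; a pose out of reach is approached as far as the arm can. A call with a number of a shift or a turn outside -1 to 1 is refused whole. A call with a gripper value outside its range is refused whole. The fingers move at their own pace and stop on an object; "force" is the grip in N (left out, the last holds). Time passes only in rows, so rows that do not move let the fingers close. It gives the time, the measured TCP pose, the force, the opening and the grip force at its end, in the units of the state.
- manip.sense(): the state, without advancing time (a new reading comes with each control period).
- manip.snapshot(name): name is "scene" or "top"; returns a dict with "img" (420x560x3 uint8, red, green, blue), "mtx" (3x3 intrinsics, pixels), "world_to_cam" (4x4, takes a point from world to camera coordinates). Camera axes: x right, y up, looking along -z (the intrinsics and any distortion apply to the point x, -y, -z); pixel columns grow to the right and rows downward; lengths in m; the calibration is good to about 2 mm. A picture is of the moment at which its call begins. There is no depth.
- manip.sign_off(): hands the job in; it is judged then, once.
Trained networks look in a picture, given as the dict that the camera call returned (one of the last four; its "shot" number tells which), for a name from the list of things; names that differ only in an ending like _2 or _b are one class to them, and where a whole thing is asked for, a point or a joint stands for the part that bears it (a point fixed in the world has none). Each returns a list of dicts, best first, with "conf" (0 to 1); they miss things now and then, are a little off and sometimes report something else, mostly with a low value. They report only what shows in the picture. A call takes as long as a camera call.
- manip.look_for(picture, query): "box" ([left, top, width, height] in pixels, round what is visible of it).
- manip.silhouettes(picture, query): "pixels" (420x560 bool, what is visible of it) and "box" ([left, top, width, height] in pixels, round what is visible of it).
The state is a dict: "t": time; "q": joint angles; "qd": joint speeds; "tau": joint torques, N m; "tcp_pos": TCP position; "tool_rot": TCP orientation; "force": force on the tool from outside, world axes, zero at the start; "ft_torque": the same for the moment, N m; "finger_gap": opening from 0.0 (shut) to 1.0 (fully open); "gripper_force": force on a finger pad.
Only numpy, scipy, OpenCV 4.12 (cv2) and the standard library are available. Lean on these libraries where they do the work, as an engineer would, in place of code of your own. Each camera call takes 0.05 s, during which the arm holds its last target. There are 200 camera calls.

## Working session

There is one attempt and no reset: what is moved stays moved. The work goes in short steps, Python scripts to look and compute and a tool call to move; the robot and the scene stay as the last step left them, time stands still between calls to the robot, and variables do not carry over. Pictures are saved under pics/ and viewed, at most 14 in all, crops included, and the job is handed in when it is done.

Besides the shell and the picture viewer there is one more tool, called after "Request:" as name(argument=value, ...) on one line, values as JSON. servo_tool: Moves the arm, as the interface text tells. Its arguments: {"type":"object","properties":{"commands":{"type":"array"},"force":{"type":"number"}},"required":["commands"]}

```bash
ls; mkdir -p pics; python3 - <<'E'
from station import manip
import cv2
s=manip.sense();print({k:(v if not hasattr(v,'round') else v) for k,v in s.items()})
for n in("scene","top"):
    p=manip.snapshot(n);cv2.imwrite(f"pics/{n}0.png",cv2.cvtColor(p["img"],cv2.COLOR_RGB2BGR))
    print(n,p["mtx"],p["world_to_cam"],p.keys())
E
```

```text
pics
{'t': 0.0, 'q': array([ 1.02447651e+00,  5.28453907e-01,  1.43390660e+00,  1.29034435e-05,
        1.18139743e+00, -1.78507945e-01]), 'qd': array([ 0.00044504,  0.00035325,  0.00039632, -0.00058312, -0.00059424,
        0.00135083]), 'tau': array([ 4.00416257e-04, -4.42348838e+01, -1.78024238e+01, -2.22877152e-04,
        8.55603372e-03,  1.95815119e-05]), 'tcp_pos': array([0.22429298, 0.58252628, 0.19813986]), 'tool_rot': array([ 1.82873333e-01,  9.83135887e-01, -1.01020023e-03, -3.89409298e-04]), 'force': array([-0.58249952, -0.51774736, -0.41385051]), 'ft_torque': array([0.01306004, 0.06994936, 0.00363922]), 'gripper_force': 0.0, 'finger_gap': 0.9999556577980111}
scene [[393.20575231   0.         280.74615227]
 [  0.         393.20575231 207.26834782]
 [  0.           0.           1.        ]] [[ 0.73055953  0.68277691 -0.00992283 -0.43996555]
 [-0.56685429  0.61449855  0.5486964   0.27515636]
 [ 0.3807348  -0.39523058  0.8359628  -1.24619808]
 [ 0.          0.          0.          1.        ]] dict_keys(['img', 'mtx', 'world_to_cam', 'shot'])
top [[458.81707051   0.         274.25387216]
 [  0.         458.81707051 209.35792039]
 [  0.           0.           1.        ]] [[-0.00180861 -0.99991517  0.0128989   0.02339845]
 [ 0.99968827 -0.00148669  0.02492299 -0.57836781]
 [-0.0249017   0.01293995  0.99960615 -1.3669318 ]
 [ 0.          0.          0.          1.        ]] dict_keys(['img', 'mtx', 'world_to_cam', 'shot'])
```

View pics/top0.png

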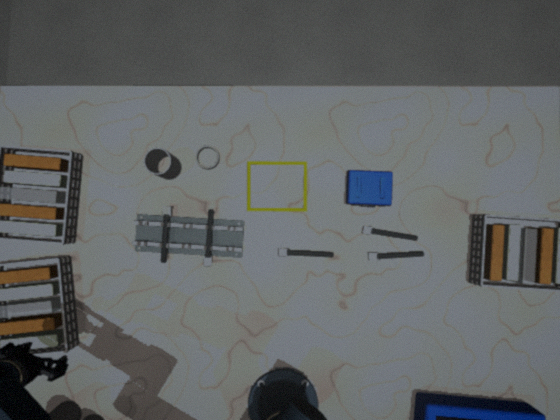

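View pics/scene0.png

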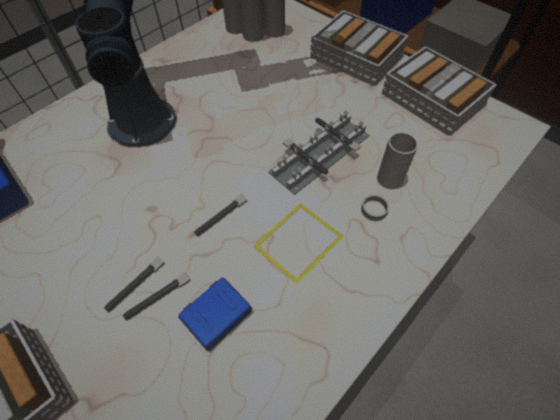

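```bash
cat > h.py <<'E'
from station import manip
import numpy as np, cv2
from scipy.spatial.transform import Rotation as R
def unproj(p,uv,z):
    uv=np.atleast_2d(uv).astype(float);K=p["mtx"];T=p["world_to_cam"]
    d=np.c_[(uv[:,0]-K[0,2])/K[0,0],-(uv[:,1]-K[1,2])/K[1,1],-np.ones(len(uv))]
    w=d@T[:3,:3]; c=-T[:3,:3].T@T[:3,3]
    return (c+w*((z-c[2])/w[:,2])[:,None])[:,:2]
def proj(p,X):
    X=np.atleast_2d(X);T=p["world_to_cam"];K=p["mtx"];c=X@T[:3,:3].T+T[:3,3]
    return np.c_[K[0,0]*c[:,0]/-c[:,2]+K[0,2],K[1,1]*-c[:,1]/-c[:,2]+K[1,2]]
def rect(p,m,z):
    ys,xs=np.nonzero(m);w=unproj(p,np.c_[xs,ys],z)
    (c,s,a)=cv2.minAreaRect((w*1000).astype(np.float32))
    return np.round(c,0),np.round(s,0),round(a,1)
def save(p,n,box=None,f=1):
    i=cv2.cvtColor(p["img"],cv2.COLOR_RGB2BGR)
    if box: x,y,w,h=box;i=i[y:y+h,x:x+w]
    cv2.imwrite(f"pics/{n}.png",cv2.resize(i,None,fx=f,fy=f,interpolation=cv2.INTER_CUBIC))
def goto(x,y,z,a):
    """tool pointing down; a = tool x heading in deg. prints delta after turn, in tool axes of final heading"""
    s=manip.sense();r=R.from_quat(s["tool_rot"]);tx=r.as_matrix()[:,0]
    cur=np.degrees(np.arctan2(tx[1],tx[0]))
    rt=R.from_matrix(np.array([[np.cos(np.radians(a)),np.sin(np.radians(a)),0],[np.sin(np.radians(a)),-np.cos(np.radians(a)),0],[0,0,-1]]))
    d=rt.as_matrix().T@(np.array([x,y,z])-s["tcp_pos"])
    rv=(r.inv()*rt).as_rotvec()
    print("t",round(s["t"],2),"tcp",s["tcp_pos"].round(4),"head",cur.round(1),"gap",round(float(s["finger_gap"]),3),"gf",round(float(s["gripper_force"]),1),"F",np.round(s["force"],1))
    print("turn share",(rv/2/np.pi).round(4),"then shift share",(d/.5).round(4))
E
python3 - <<'E'
from h import *
p=manip.snapshot("top")
for q,z in(("chisel0",.008),("chisel4",.04),("rack",.0),("case",.045),("outline",0),("clamp_rings",.024),("sleeve",.15)):
    for o in manip.silhouettes(p,q):
        if o["conf"]>.2: print(q,round(o["conf"],2),np.round(o["box"]),*rect(p,o["pixels"],z))
save(p,"crop1",(120,140,320,150),2.5)
E
```

```text
chisel0 0.89 [280. 248.  53.  13.] [450. -71.] [159.  21.] 87.9
chisel0 0.78 [368. 252.  57.   8.] [ 440. -342.] [ 24. 163.] 1.3
chisel0 0.66 [361. 224.  60.  19.] [ 503. -325.] [169.  29.] 79.5
chisel0 0.57 [250. 160.  57.  51.] [650.  14.] [180. 147.] 90.0
chisel0 0.55 [161. 205.  12.  57.] [507. 345.] [ 24. 164.] 87.6
chisel0 0.55 [204. 209.  10.  58.] [493. 219.] [ 22. 162.] 87.5
chisel0 0.44 [133. 214. 112.  43.] [501. 279.] [325. 110.] 86.3
chisel4 0.89 [280. 248.  53.  13.] [452. -68.] [155.  21.] 87.9
chisel4 0.78 [368. 252.  57.   8.] [ 442. -333.] [ 23. 159.] 1.3
chisel4 0.66 [361. 224.  60.  19.] [ 504. -317.] [165.  28.] 79.5
chisel4 0.57 [250. 160.  57.  51.] [648.  15.] [176. 144.] 90.0
chisel4 0.55 [161. 205.  12.  57.] [508. 338.] [ 24. 161.] 87.6
chisel4 0.55 [204. 209.  10.  58.] [495. 214.] [ 21. 158.] 87.5
chisel4 0.44 [133. 214. 112.  43.] [502. 273.] [317. 107.] 86.3
rack 0.97 [134. 216. 110.  40.] [501. 281.] [329. 111.] 86.3
rack 0.42 [204. 209.  10.  58.] [494. 218.] [ 22. 166.] 86.3
rack 0.29 [343. 171.  52.  35.] [ 642. -264.] [140. 107.] 87.7
case 0.84 [343. 167.  53.  40.] [ 641. -254.] [140. 107.] 87.7
outline 0.94 [249. 160.  57.  50.] [649.  17.] [175. 145.] 89.9
clamp_rings 0.68 [194. 145.  24.  26.] [736. 219.] [71. 61.] 44.9
clamp_rings 0.34 [204. 210.  12.  57.] [495. 216.] [ 21. 162.] 87.4
sleeve 0.76 [146. 151.  35.  30.] [696. 325.] [104.  71.] 50.6
```

View pics/crop1.png

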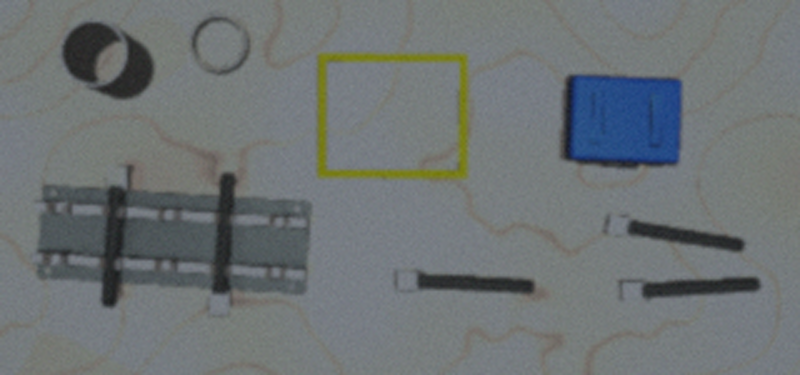

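```bash
cat >> h.py <<'E'
def shanks(p,maxn=9,pr=True):
    """dark elongated blobs in the top picture: shank ends' fit"""
    g=cv2.cvtColor(p["img"],cv2.COLOR_RGB2GRAY);b=g.copy();b=cv2.medianBlur(g,3)
    n,l,st,c=cv2.connectedComponentsWithStats((b<62).astype(np.uint8))
    out=[]
    for i in range(1,n):
        x,y,w,h,A=st[i]
        if not(80<A<500 and 30<max(w,h)<75 and 110<x<480 and 120<y<300):continue
        ys,xs=np.nonzero(l==i)
        for z in(.008,.04):
            W=unproj(p,np.c_[xs,ys],z)*1000
            (cc,s,a)=cv2.minAreaRect(W.astype(np.float32));m=W.mean(0)
            u=np.linalg.svd(W-m)[2][0];t=(W-m)@u
            mid=m+u*(t.max()+t.min())/2
            if pr:print("blob",(x,y,w,h),"z",z,"mid",mid.round(1),"len",(t.max()-t.min()).round(0),"wid",round(min(s)),"ang",np.degrees(np.arctan2(u[1],u[0])).round(1))
E
python3 - <<'E'
from h import *
p=manip.snapshot("top");shanks(p)
i=cv2.resize(cv2.cvtColor(p["img"],cv2.COLOR_RGB2BGR)[190:275,120:260],None,fx=5.5,fy=5.5,interpolation=cv2.INTER_CUBIC)
a=np.radians(-3.5);M=np.array([[np.cos(a),-np.sin(a)],[np.sin(a),np.cos(a)]])
def pt(x,y,z,c):
    w=M@[x,y]+[.501,.277];u=(proj(p,[*w,z])[0]-[120,190]+.5)*5.5;cv2.circle(i,tuple(int(v) for v in u),2,c,-1)
for k in range(5):
    for x in(-.03,.03): pt(x,-.128+.064*k,.059,(0,0,255))
for x in(-.055,.055):
    for y in(-.16,.16): pt(x,y,.006,(0,255,0))
for x in(-.036,-.024,.024,.036):
    for y in(-.15,0.1,-.1,.15): pt(x,y,.032,(255,0,255))
cv2.imwrite("pics/ov.png",i*1)
E
```

```text
blob (np.int32(346), np.int32(171), np.int32(43), np.int32(36)) z 0.008 mid [ 614.2 -236.4] len 158.0 wid 79 ang -128.9
blob (np.int32(346), np.int32(171), np.int32(43), np.int32(36)) z 0.04 mid [ 612.5 -229.9] len 154.0 wid 77 ang -128.9
blob (np.int32(205), np.int32(210), np.int32(9), np.int32(47)) z 0.008 mid [508.2 216.3] len 138.0 wid 19 ang 176.4
blob (np.int32(205), np.int32(210), np.int32(9), np.int32(47)) z 0.04 mid [509.  212.2] len 135.0 wid 18 ang 176.4
blob (np.int32(161), np.int32(215), np.int32(10), np.int32(47)) z 0.008 mid [493.6 348.1] len 138.0 wid 24 ang 176.1
blob (np.int32(161), np.int32(215), np.int32(10), np.int32(47)) z 0.04 mid [494.8 341. ] len 134.0 wid 23 ang 176.1
blob (np.int32(372), np.int32(229), np.int32(45), np.int32(11)) z 0.008 mid [ 503.8 -336.5] len 134.0 wid 14 ang 80.5
blob (np.int32(372), np.int32(229), np.int32(45), np.int32(11)) z 0.04 mid [ 504.8 -327.7] len 131.0 wid 13 ang 80.5
blob (np.int32(288), np.int32(250), np.int32(45), np.int32(7)) z 0.008 mid [448.  -84.2] len 132.0 wid 14 ang -92.8
blob (np.int32(288), np.int32(250), np.int32(45), np.int32(7)) z 0.04 mid [450.2 -81.3] len 129.0 wid 14 ang -92.8
blob (np.int32(378), np.int32(251), np.int32(45), np.int32(8)) z 0.008 mid [ 443.  -354.1] len 133.0 wid 15 ang 93.6
blob (np.int32(378), np.int32(251), np.int32(45), np.int32(8)) z 0.04 mid [ 445.4 -344.9] len 130.0 wid 14 ang 93.6
```

View pics/ov.png

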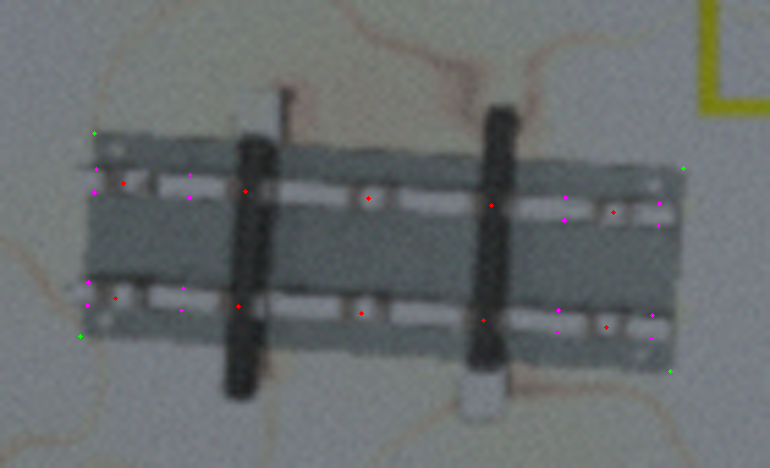

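```bash
python3 - <<'E'
from h import *
goto(.4972,.2116,.12,176.6)
E
```

```text
t 0.55 tcp [0.2247 0.5832 0.1991] head 158.9 gap 1.0 gf 0.0 F [ 0.2  0.4 -1. ]
turn share [ 0.     -0.     -0.0491] then shift share [-0.5881 -0.7095  0.1582]
```

Request:
servo_tool(commands=[0,0,0,0,0,-0.0164,-0.06,0,0,0,0,0,-0.0164,-0.06,0,0,0,0,0,-0.0163,-0.06], force=100)

```text
t: 0.8
tcp_pos: [0.2247, 0.5832, 0.1992]
tool_rot: [0.027, 1.0, 0.0, 0.0]
force: [-0.1, 0.1, -0.0]
finger_gap: 0.605
gripper_force: 0.0
```

Request:
servo_tool(commands=[-0.049,-0.0591,0.0132,0,0,0,-0.06,-0.049,-0.0591,0.0132,0,0,0,-0.06,-0.049,-0.0591,0.0132,0,0,0,-0.06,-0.049,-0.0591,0.0132,0,0,0,-0.06,-0.049,-0.0591,0.0132,0,0,0,-0.06,-0.049,-0.0591,0.0132,0,0,0,-0.06,-0.049,-0.0591,0.0132,0,0,0,-0.06,-0.049,-0.0591,0.0132,0,0,0,-0.06,-0.049,-0.0591,0.0132,0,0,0,-0.06,-0.049,-0.0591,0.0132,0,0,0,-0.06,-0.049,-0.0591,0.0132,0,0,0,-0.06,-0.049,-0.0594,0.0132,0,0,0,-0.06])

```text
t: 1.8
tcp_pos: [0.4983, 0.21, 0.1198]
tool_rot: [0.03, 1.0, 0.0, 0.0]
force: [0.7, 0.3, -0.2]
finger_gap: 0.471
gripper_force: 0.0
```

```bash
python3 - <<'E'
from h import *
goto(.4972,.2116,.022,176.6)
E
```

```text
t 1.8 tcp [0.4983 0.21   0.1198] head 176.6 gap 0.471 gf 0.0 F [ 0.7  0.3 -0.2]
turn share [ 0.      0.0001 -0.    ] then shift share [0.0023 0.003  0.1957]
```

Request:
servo_tool(commands=[0.002,0.003,0.04,0,0,0,-0.06,0,0,0.05,0,0,0,-0.06,0,0,0.04,0,0,0,-0.06,0,0,0.04,0,0,0,-0.06,0,0,0.0257,0,0,0,-0.06,0,0,0,0,0,0,-1,0,0,0,0,0,0,-1,0,0,0,0,0,0,-1,0,0,0,0,0,0,-1,0,0,0,0,0,0,-1,0,0,0,0,0,0,-1], force=100)

```text
t: 2.72
tcp_pos: [0.4969, 0.2134, 0.023]
tool_rot: [0.03, 1.0, 0.0, 0.001]
force: [0.0, 0.3, 0.4]
finger_gap: -0.0
gripper_force: 0.0
```

```bash
python3 - <<'E'
from h import *
p=manip.snapshot("scene");save(p,"s2",(230,80,200,150),4)
E
```

```text
(no output)
```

View pics/s2.png

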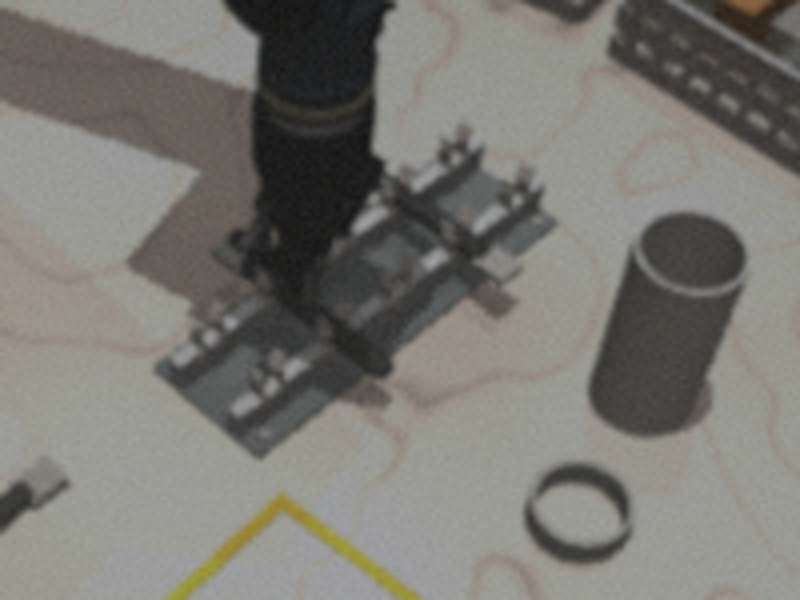

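Request:
servo_tool(commands=[0,0,0,0,0,0,-1,0,0,0,0,0,0,-1])

```text
t: 2.93
tcp_pos: [0.4964, 0.2133, 0.0224]
tool_rot: [0.03, 1.0, 0.0, 0.0]
force: [-0.3, 1.1, 0.4]
finger_gap: -0.001
gripper_force: 0.0
```

```bash
python3 - <<'E'
from h import *
goto(.4972,.2116,.022,176.6)
p=manip.snapshot("top");save(p,"t2",(110,190,150,90),5)
E
```

```text
t 2.93 tcp [0.4964 0.2133 0.0224] head 176.6 gap -0.001 gf 0.0 F [-0.3  1.1  0.4]
turn share [0.     0.0001 0.    ] then shift share [-0.0019 -0.0032  0.0007]
```

View pics/t2.png

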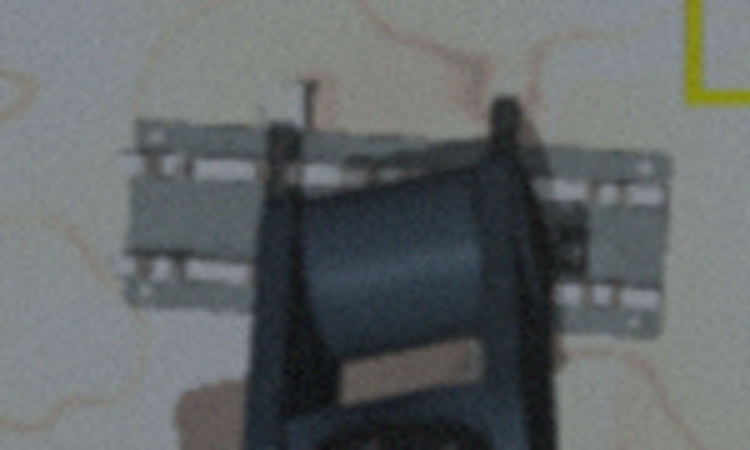

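Request:
servo_tool(commands=[0,0,0,0,0,0,-0.06,0,0,0,0,0,0,-0.06,0,0,0,0,0,0,-0.06,0,0,0,0,0,0,-0.06,0,0,0,0,0,0,-0.06])

```text
t: 3.4
tcp_pos: [0.4962, 0.2132, 0.022]
tool_rot: [0.03, 1.0, -0.0, -0.0]
force: [0.1, -0.3, 0.3]
finger_gap: 0.469
gripper_force: 0.0
```

Request:
servo_tool(commands=[0,0,0,0,0,0,-1,0,0,0,0,0,0,-1])

```text
t: 3.57
tcp_pos: [0.4962, 0.2132, 0.022]
tool_rot: [0.03, 1.0, -0.0, -0.0]
force: [0.6, 0.4, -0.8]
finger_gap: 0.195
gripper_force: 0.0
```

```bash
python3 - <<'E'
from h import *
p=manip.snapshot("scene")
print(manip.sense()["finger_gap"],proj(p,[[.4964,.2133,.0224],[.4964,.2133,.04],[.4964,.2133,.05],[.4964,.2133,.095]]))
save(p,"s3",(260,90,100,75),8)
E
```

```text
0.104164002727215 [[304.59468794 159.24322386]
 [304.8493769  155.17866158]
 [304.99712263 152.8207982 ]
 [305.69076018 141.75108759]]
```

View pics/s3.png

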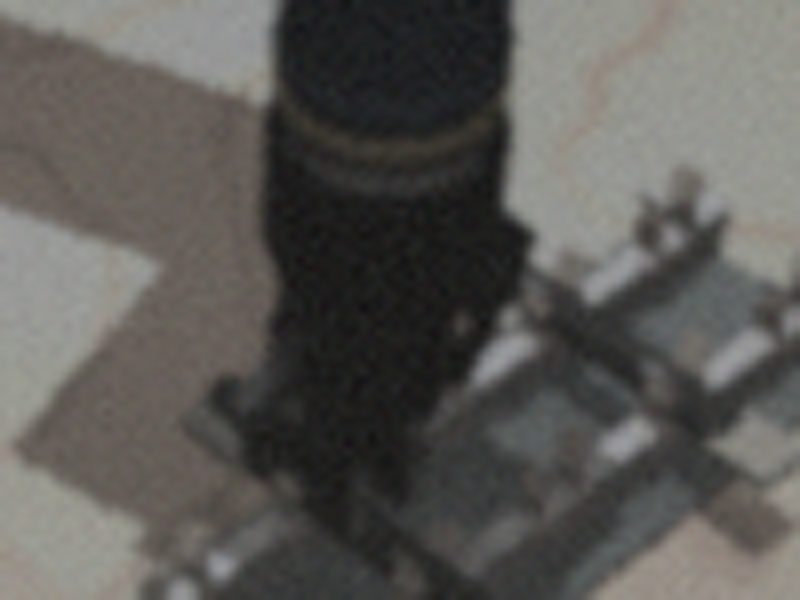

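Request:
servo_tool(commands=[0,0,0,0,0,0,-1,0,0,0,0,0,0,-1,0,0,0,0,0,0,-1,0,0,-0.004,0,0,0,-1,0,0,-0.004,0,0,0,-1,0,0,-0.004,0,0,0,-1])

```text
t: 4.12
tcp_pos: [0.4963, 0.2132, 0.0283]
tool_rot: [0.03, 1.0, 0.0, 0.0]
force: [-0.1, 0.5, -1.0]
finger_gap: -0.002
gripper_force: 0.0
```

```bash
python3 - <<'E'
from h import *
goto(.4972,.2116,.022,176.6)
p=manip.snapshot("scene")
save(p,"s4",(270,120,80,60),10)
E
```

```text
t 4.12 tcp [0.4963 0.2132 0.0283] head 176.6 gap -0.002 gf 0.0 F [-0.1  0.5 -1. ]
turn share [0. 0. 0.] then shift share [-0.002  -0.0031  0.0126]
```

View pics/s4.png

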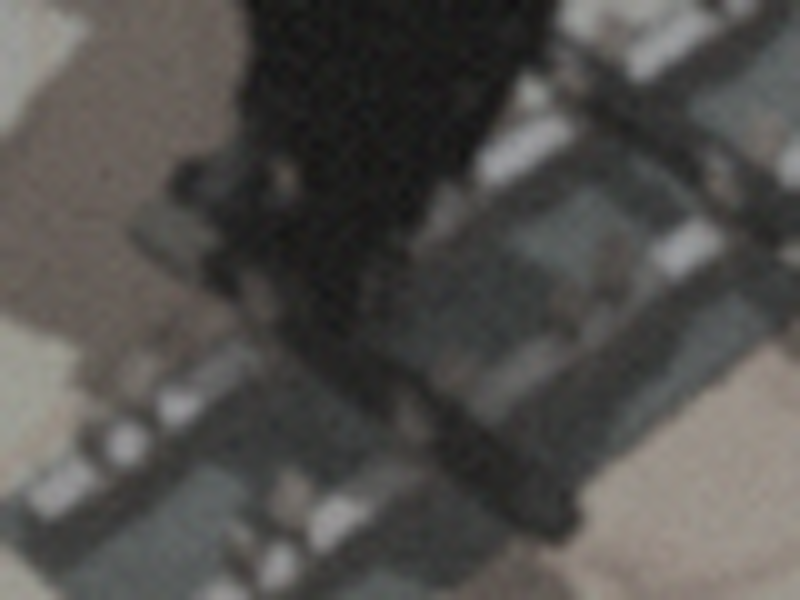

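```bash
python3 - <<'E'
from h import *
p=manip.snapshot("scene")
i=cv2.resize(cv2.convertScaleAbs(cv2.cvtColor(p["img"],cv2.COLOR_RGB2BGR),alpha=2.2,beta=10)[100:190,260:370],None,fx=7,fy=6.6667,interpolation=cv2.INTER_CUBIC)
def pt(X,c):
    u=(proj(p,X)[0]-[260,100]+.5)*[7,6.6667];cv2.circle(i,tuple(int(v) for v in u),3,c,-1)
for x in(.43,.45,.47,.49,.51,.54,.576):pt([x,.2166-.06*(x-.43),.04],(0,0,255))
s=manip.sense()["tcp_pos"]
for dz in(0,.019,.073):pt(s+[0,0,dz],(0,255,0))
a=np.radians(-3.4);M=np.array([[np.cos(a),-np.sin(a)],[np.sin(a),np.cos(a)]])
for x in(-.055,.055):
    for y in(-.16,.16):pt([*(M@[x,y]+[.501,.2755]),.006],(255,0,255))
cv2.imwrite("pics/s5.png",i)
E
```

```text
(no output)
```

View pics/s5.png

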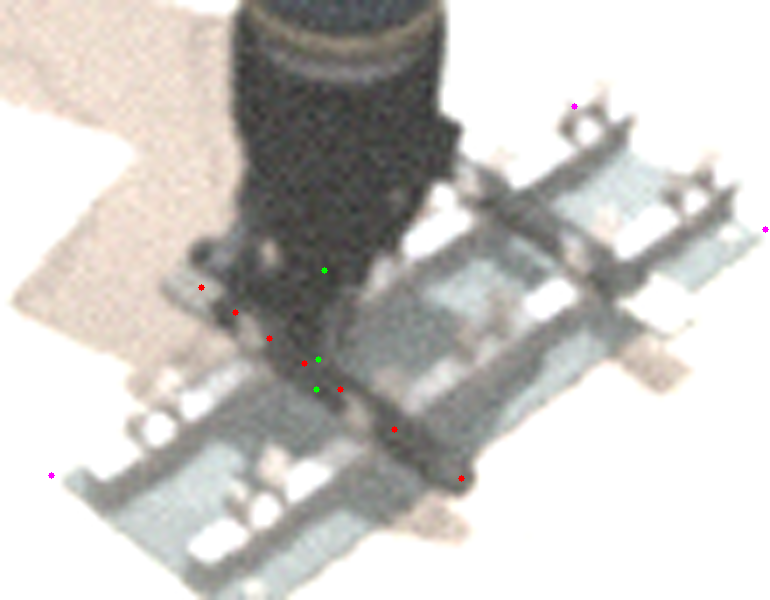

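Request:
servo_tool(commands=[0,0,0.004,0,0,0,-1,0,0,0.004,0,0,0,-1,0,0,0.004,0,0,0,-1,0,0,0.004,0,0,0,-1])

```text
t: 4.55
tcp_pos: [0.4961, 0.2132, 0.0197]
tool_rot: [0.03, 1.0, -0.0, -0.0]
force: [-0.4, -0.3, -0.6]
finger_gap: 0.003
gripper_force: 0.0
```

Request:
servo_tool(commands=[0,0,0.004,0,0,0,-1,0,0,0.004,0,0,0,-1,0,0,0,0,0,0,-1])

```text
t: 4.8
tcp_pos: [0.4962, 0.2132, 0.0159]
tool_rot: [0.03, 1.0, -0.0, -0.0]
force: [0.4, 0.5, -0.5]
finger_gap: -0.001
gripper_force: 0.0
```

Request:
servo_tool(commands=[0,-0.006,0,0,0,0,-1,0,-0.006,0,0,0,0,-1,0,-0.006,0,0,0,0,-1,0,0,0,0,0,0,-1])

```text
t: 5.13
tcp_pos: [0.4955, 0.2035, 0.016]
tool_rot: [0.03, 1.0, -0.0, -0.0]
force: [0.8, -0.2, 0.6]
finger_gap: -0.001
gripper_force: 0.0
```

```bash
python3 - <<'E'
from h import *
s=manip.sense();print(s)
E
```

```text
{'t': 5.1333, 'q': array([ 1.81077259e-01,  6.96143151e-01,  1.79289515e+00, -1.96554366e-04,
        6.53064330e-01, -1.32958057e+00]), 'qd': array([ 0.00570793, -0.00054232, -0.00661462,  0.0037657 ,  0.00142779,
        0.01037473]), 'tau': array([-4.18247608e-02, -4.18645084e+01, -8.25085402e+00, -1.17699470e-02,
       -1.37419347e-02, -3.16530140e-02]), 'tcp_pos': array([0.4955342 , 0.20352878, 0.01598182]), 'tool_rot': array([ 2.99866814e-02,  9.99550264e-01, -1.11810485e-04, -2.36814038e-04]), 'force': array([ 0.80929648, -0.16193826,  0.59671419]), 'ft_torque': array([ 0.0329747 , -0.00793537,  0.05256485]), 'gripper_force': 0.0, 'finger_gap': -0.0005054072496417186}
```

Request:
servo_tool(commands=[0,0.006,0,0,0,0,-1,0,0.006,0,0,0,0,-1,0,0.005,0,0,0,0,-1,0,0,0.006,0,0,0,-1,0,0,0.006,0,0,0,-1,0,0,0.003,0,0,0,-1,0,0,0,0,0,0,-1])

```text
t: 5.72
tcp_pos: [0.4968, 0.2139, 0.0153]
tool_rot: [0.029, 1.0, 0.001, 0.002]
force: [-9.9, -1.9, 50.4]
finger_gap: -0.001
gripper_force: 25.2
```

```bash
python3 - <<'E'
from h import *
from scipy.optimize import least_squares
goto(.4972,.2116,.022,176.6)
p=manip.snapshot("scene")
i=cv2.resize(cv2.convertScaleAbs(cv2.cvtColor(p["img"],cv2.COLOR_RGB2BGR),alpha=3.5,beta=20)[130:175,275:335],None,fx=13,fy=13,interpolation=cv2.INTER_CUBIC)
cv2.imwrite("pics/s6.png",i)
E
```

```text
t 5.72 tcp [0.4968 0.2139 0.0153] head 176.6 gap -0.001 gf 25.2 F [-9.9 -1.9 50.4]
turn share [0.0002 0.0006 0.0001] then shift share [-0.0011 -0.0045 -0.0134]
```

View pics/s6.png

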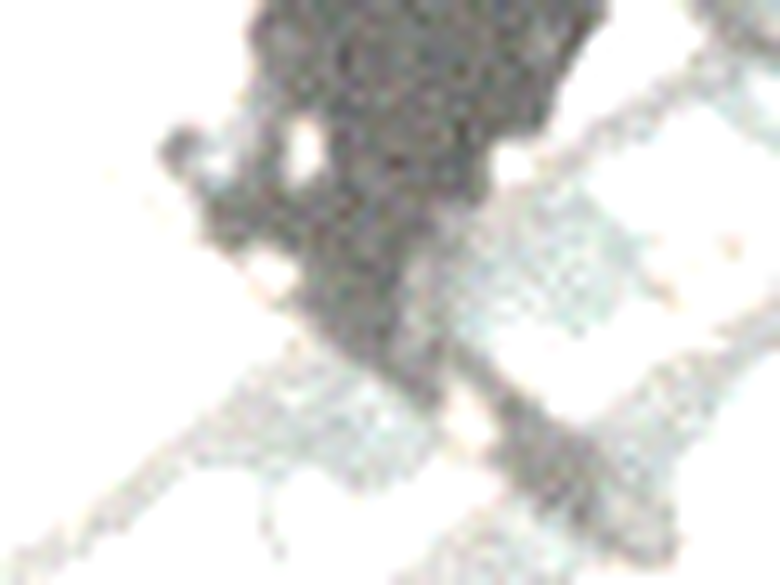

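Request:
servo_tool(commands=[0,0,-0.02,0,0,0,-1,0,0,-0.03,0,0,0,-0.06,0,0,0,0,0,0,-0.06,0,0,0,0,0,0,-0.06,0,0,0,0,0,0,-0.06,0,0,0.03,0,0,0,-0.06,0,0,0.02,0,0,0,-0.06,0,0,0.008,0,0,0,-0.06,0,0,0,0,0,0,-0.06])

```text
t: 6.52
tcp_pos: [0.4946, 0.2124, 0.0025]
tool_rot: [0.03, 1.0, -0.001, -0.002]
force: [0.3, 0.7, 0.6]
finger_gap: 0.472
gripper_force: 0.0
```

```bash
python3 - <<'E'
from h import *
goto(.4972,.2116,-.011,176.6)
E
```

```text
t 6.52 tcp [0.4946 0.2124 0.0025] head 176.6 gap 0.472 gf 0.0 F [0.3 0.7 0.6]
turn share [-0.0002 -0.0007 -0.    ] then shift share [-0.0054 -0.0012  0.027 ]
```

Request:
servo_tool(commands=[-0.0027,-0.001,0.004,0,0,0,-0.06,-0.0027,0,0.004,0,0,0,-0.06,0,0,0.004,0,0,0,-0.06,0,0,0.004,0,0,0,-0.06,0,0,0.004,0,0,0,-0.06,0,0,0,0,0,0,-1,0,0,0,0,0,0,-1,0,0,0,0,0,0,-1,0,0,0,0,0,0,-1,0,0,0,0,0,0,-1])

```text
t: 7.35
tcp_pos: [0.4989, 0.2122, -0.0051]
tool_rot: [0.03, 1.0, 0.0, 0.0]
force: [-1.4, 0.7, 3.2]
finger_gap: 0.156
gripper_force: 97.9
```

```bash
python3 - <<'E'
from h import *
goto(.4972,.2116,-.011,176.6);print(manip.sense()["ft_torque"])
E
```

```text
t 7.35 tcp [ 0.4989  0.2122 -0.0051] head 176.6 gap 0.156 gf 97.9 F [-1.4  0.7  3.2]
turn share [ 0.  0. -0.] then shift share [ 0.0033 -0.0015  0.0118]
[ 0.15881105  0.21731278 -0.03969333]
```

Request:
servo_tool(commands=[0,0,-0.004,0,0,0,-1,0,0,-0.008,0,0,0,-1,0,0,-0.012,0,0,0,-1,0,0,-0.024,0,0,0,-1,0,0,-0.04,0,0,0,-1,0,0,-0.05,0,0,0,-1,0,0,-0.05,0,0,0,-1,0,0,-0.05,0,0,0,-1])

```text
t: 8.02
tcp_pos: [0.4984, 0.2113, 0.1152]
tool_rot: [0.029, 1.0, -0.001, -0.0]
force: [0.0, 0.2, -1.8]
finger_gap: 0.153
gripper_force: 100.9
```

Request:
servo_tool(commands=[0,0,0,0,0,0.01923,-1,0,0,0,0,0,0.01923,-1,0,0,0,0,0,0.01923,-1,0,0,0,0,0,0.01923,-1,0,0,0,0,0,0.01923,-1,0,0,0,0,0,0.01923,-1,0,0,0,0,0,0.01923,-1,0,0,0,0,0,0.01923,-1,0,0,0,0,0,0.01923,-1,0,0,0,0,0,0.01923,-1,0,0,0,0,0,0.01923,-1,0,0,0,0,0,0.01923,-1])

```text
t: 9.02
tcp_pos: [0.4986, 0.2113, 0.1142]
tool_rot: [0.687, 0.727, -0.0, 0.0]
force: [-0.4, 0.3, -1.8]
finger_gap: 0.156
gripper_force: 100.9
```

Request:
servo_tool(commands=[0,0,0,0,0,0.01923,-1,0,0,0,0,0,0.01923,-1,0,0,0,0,0,0.01923,-1,0,0,0,0,0,0.01923,-1,0,0,0,0,0,0.01923,-1,0,0,0,0,0,0.01923,-1,0,0,0,0,0,0.01923,-1,0,0,0,0,0,0.01923,-1,0,0,0,0,0,0.01923,-1,0,0,0,0,0,0.01923,-1,0,0,0,0,0,0.01923,-1,0,0,0,0,0,0.01923,-1])

```text
t: 10.02
tcp_pos: [0.4986, 0.2113, 0.1143]
tool_rot: [0.996, 0.088, -0.0, 0.001]
force: [0.4, -0.1, -2.7]
finger_gap: 0.151
gripper_force: 100.9
```

Request:
servo_tool(commands=[0,0,0,0,0,0.01923,-1,0,0,0,0,0,0.0193,-1,0,0,0,0,0,0,-1])

```text
t: 10.27
tcp_pos: [0.4987, 0.2115, 0.1142]
tool_rot: [1.0, -0.031, 0.0, 0.0]
force: [-0.2, -1.1, -2.0]
finger_gap: 0.158
gripper_force: 100.9
```

```bash
python3 - <<'E'
from h import *
goto(.4985,.2122,-.005,-3.4)
p=manip.snapshot("scene")
save(p,"s7",(230,40,200,150),4)
E
```

```text
t 10.27 tcp [0.4987 0.2115 0.1142] head -3.5 gap 0.158 gf 100.9 F [-0.2 -1.1 -2. ]
turn share [ 0.0001 -0.     -0.0003] then shift share [-0.0004 -0.0015  0.2384]
```

View pics/s7.png

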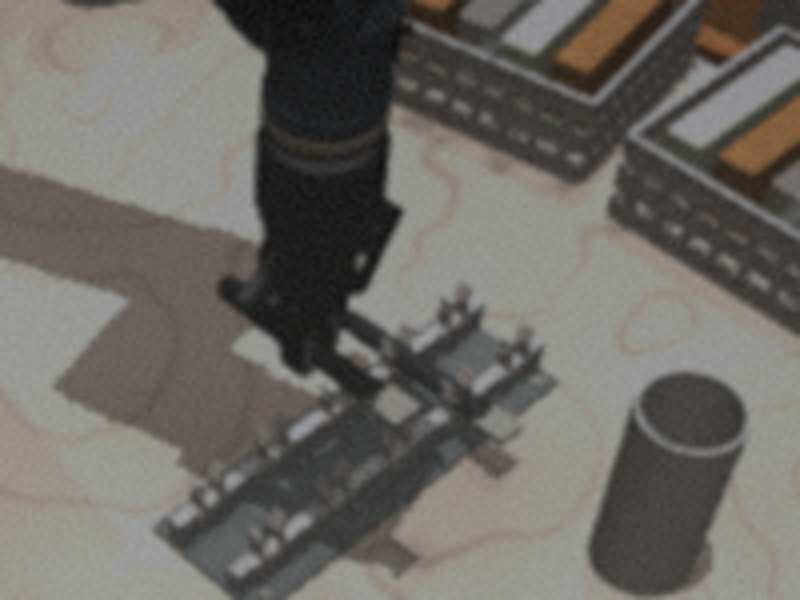

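Request:
servo_tool(commands=[0,-0.0015,0.05,0,0,0,-1,0,0,0.05,0,0,0,-1,0,0,0.04,0,0,0,-1,0,0,0.02,0,0,0,-1,0,0,0.01,0,0,0,-1,0,0,0.01,0,0,0,-1,0,0,0.01,0,0,0,-1,0,0,0.01,0,0,0,-1,0,0,0.01,0,0,0,-1,0,0,0.01,0,0,0,-1,0,0,0.01,0,0,0,-1,0,0,0.01,0,0,0,-1])

```text
t: 11.32
tcp_pos: [0.4993, 0.2131, -0.0055]
tool_rot: [1.0, -0.03, 0.0, -0.0]
force: [-8.2, -1.2, 66.3]
finger_gap: 0.153
gripper_force: 108.6
```

Request:
servo_tool(commands=[0,0,0,0,0,0,-1,0,0,0,0,0,0,-1])

```text
t: 11.48
tcp_pos: [0.4994, 0.2131, -0.0052]
tool_rot: [1.0, -0.03, 0.001, -0.0]
force: [-2.2, 2.1, 10.6]
finger_gap: 0.15
gripper_force: 101.3
```

Request:
servo_tool(commands=[0,0,0,0,0,0,-0.06,0,0,0,0,0,0,-0.06,0,0,0,0,0,0,-0.06,0,0,0,0,0,0,-0.06,0,0,-0.02,0,0,0,-0.06,0,0,-0.05,0,0,0,-0.06,0,0,-0.06,0,0,0,-0.06,0,0,-0.04,0,0,-0.0194,-0.06,0,0,-0.02,0,0,-0.0194,-0.06,0,0,0,0,0,-0.0194,-0.06,0,0,0,0,0,-0.0194,-0.06,0,0,0,0,0,-0.0194,-0.06])

```text
t: 12.48
tcp_pos: [0.4991, 0.2127, 0.0896]
tool_rot: [0.962, 0.274, 0.001, 0.0]
force: [-0.6, -0.6, 0.6]
finger_gap: 0.473
gripper_force: 0.0
```

Request:
servo_tool(commands=[0,0,0,0,0,-0.0194,-0.06,0,0,0,0,0,-0.0194,-0.06,0,0,0,0,0,-0.0194,-0.06,0,0,0,0,0,-0.0194,-0.06,0,0,0,0,0,-0.0194,-0.06,0,0,0,0,0,-0.0194,-0.06,0,0,0,0,0,-0.0194,-0.06,0,0,0,0,0,-0.0189,-0.06])

```text
t: 13.15
tcp_pos: [0.4988, 0.2127, 0.0891]
tool_rot: [0.722, 0.692, -0.0, 0.0]
force: [0.5, 0.6, -0.6]
finger_gap: 0.472
gripper_force: 0.0
```

```bash
python3 - <<'E'
from h import *
goto(.4487,-.0692,.03,87.2)
p=manip.snapshot("top");shanks(p)
E
```

```text
t 13.15 tcp [0.4988 0.2127 0.0891] head 87.5 gap 0.472 gf 0.0 F [ 0.5  0.6 -0.6]
turn share [0.    0.    0.001] then shift share [-0.568  -0.0726  0.1181]
blob (np.int32(346), np.int32(171), np.int32(4), np.int32(33)) z 0.008 mid [ 645.3 -197.3] len 96.0 wid 9 ang 177.5
blob (np.int32(346), np.int32(171), np.int32(4), np.int32(33)) z 0.04 mid [ 642.9 -191.7] len 94.0 wid 9 ang 177.5
blob (np.int32(372), np.int32(229), np.int32(45), np.int32(11)) z 0.008 mid [ 503.6 -336.5] len 134.0 wid 12 ang 80.6
blob (np.int32(372), np.int32(229), np.int32(45), np.int32(11)) z 0.04 mid [ 504.6 -327.7] len 131.0 wid 12 ang 80.6
blob (np.int32(288), np.int32(250), np.int32(45), np.int32(7)) z 0.008 mid [447.7 -84.2] len 132.0 wid 12 ang -92.8
blob (np.int32(288), np.int32(250), np.int32(45), np.int32(7)) z 0.04 mid [450.  -81.3] len 129.0 wid 12 ang -92.8
blob (np.int32(378), np.int32(252), np.int32(45), np.int32(6)) z 0.008 mid [ 442.7 -354. ] len 133.0 wid 13 ang -86.8
blob (np.int32(378), np.int32(252), np.int32(45), np.int32(6)) z 0.04 mid [ 445.1 -344.8] len 130.0 wid 12 ang -86.8
```

Request:
servo_tool(commands=[-0.071,-0.0091,0.0148,0,0,0.001,-0.06,-0.071,-0.0091,0.0148,0,0,0,-0.06,-0.071,-0.0091,0.0148,0,0,0,-0.06,-0.071,-0.0091,0.0148,0,0,0,-0.06,-0.071,-0.0091,0.0148,0,0,0,-0.06,-0.071,-0.0091,0.0148,0,0,0,-0.06,-0.071,-0.0091,0.0148,0,0,0,-0.06,-0.071,-0.0091,0.0148,0,0,0,-0.06,0,0,0,0,0,0,-0.06])

```text
t: 13.95
tcp_pos: [0.4473, -0.0744, 0.0288]
tool_rot: [0.73, 0.684, -0.0, 0.001]
force: [-0.3, 1.3, -0.3]
finger_gap: 0.469
gripper_force: 0.0
```

Request:
servo_tool(commands=[0,0,0.05,0,0,0,-0.06,0,0,0.03,0,0,0,-0.06,0,0,0.016,0,0,0,-0.06,0,0,0.01,0,0,0,-0.06,0,0,0.004,0,0,0,-0.06,0,0,0,0,0,0,-0.06])

```text
t: 14.45
tcp_pos: [0.4473, -0.0684, -0.0256]
tool_rot: [0.726, 0.687, -0.0, -0.0]
force: [-0.0, 0.7, 0.4]
finger_gap: 0.47
gripper_force: 0.0
```

```bash
python3 - <<'E'
from h import *
goto(.4487,-.0692,-.029,87.2)
E
```

```text
t 14.45 tcp [ 0.4473 -0.0684 -0.0256] head 86.9 gap 0.47 gf 0.0 F [-0.   0.7  0.4]
turn share [-0.     0.    -0.001] then shift share [-0.0015  0.0029  0.0069]
```

Down another 3 mm, then grip.

Request:
servo_tool(commands=[0,0.0029,0.004,0,0,-0.001,-0.06,0,0,0.002,0,0,0,-0.06,0,0,0,0,0,0,-1,0,0,0,0,0,0,-1,0,0,0,0,0,0,-1,0,0,0,0,0,0,-1,0,0,0,0,0,0,-1,0,0,0,0,0,0,-1], force=100)

```text
t: 15.12
tcp_pos: [0.4487, -0.0688, -0.0279]
tool_rot: [0.724, 0.689, 0.0, 0.0]
force: [-0.6, 0.4, 5.1]
finger_gap: 0.15
gripper_force: 98.1
```

```bash
python3 - <<'E'
from h import *
goto(.4487,-.0692,-.029,87.2)
E
```

```text
t 15.12 tcp [ 0.4487 -0.0688 -0.0279] head 87.2 gap 0.15 gf 98.1 F [-0.6  0.4  5.1]
turn share [ 0.0001  0.     -0.0001] then shift share [-0.0008  0.0001  0.0021]
```

Request:
servo_tool(commands=[0,0,-0.02,0,0,0,-1,0,0,-0.05,0,0,0,-1,0,0,-0.05,0,0,0,-1,0,0,-0.05,0,0,0.0194,-1,0,0,-0.05,0,0,0.0194,-1,0,0,-0.04,0,0,0.0194,-1,0,0,0,0,0,0.0194,-1,0,0,0,0,0,0.0194,-1,0,0,0,0,0,0.0194,-1,0,0,0,0,0,0.0194,-1,0,0,0,0,0,0.0194,-1,0,0,0,0,0,0.0194,-1])

```text
t: 16.12
tcp_pos: [0.4479, -0.0686, 0.1018]
tool_rot: [0.978, 0.208, -0.0, -0.0]
force: [-0.2, 0.5, -2.9]
finger_gap: 0.146
gripper_force: 98.5
```

Request:
servo_tool(commands=[0,0,0,0,0,0.0194,-1,0,0,0,0,0,0.0194,-1,0,0,0,0,0,0.0194,-1,0,0,0,0,0,0.0189,-1,0,0,0,0,0,0,-1])

```text
t: 16.53
tcp_pos: [0.448, -0.0686, 0.1017]
tool_rot: [1.0, -0.031, -0.0, -0.0]
force: [0.9, 0.4, -2.2]
finger_gap: 0.149
gripper_force: 98.5
```

```bash
python3 - <<'E'
from h import *
goto(.509,.404,.06,-3.4)
E
```

```text
t 16.53 tcp [ 0.448  -0.0686  0.1017] head -3.5 gap 0.149 gf 98.5 F [ 0.9  0.4 -2.2]
turn share [-0.      0.0001 -0.0004] then shift share [ 0.0657 -0.9509  0.0835]
```

Request:
servo_tool(commands=[0.0055,-0.0792,0.007,0,0,0,-1,0.0055,-0.0792,0.007,0,0,0,-1,0.0055,-0.0792,0.007,0,0,0,-1,0.0055,-0.0792,0.007,0,0,0,-1,0.0055,-0.0792,0.007,0,0,0,-1,0.0055,-0.0792,0.007,0,0,0,-1,0.0055,-0.0792,0.007,0,0,0,-1,0.0055,-0.0792,0.007,0,0,0,-1,0.0055,-0.0792,0.007,0,0,0,-1,0.0055,-0.0792,0.007,0,0,0,-1,0.0055,-0.0792,0.007,0,0,0,-1,0.0055,-0.0792,0.007,0,0,0,-1])

```text
t: 17.53
tcp_pos: [0.509, 0.4053, 0.0593]
tool_rot: [1.0, -0.028, -0.0, 0.0]
force: [1.7, -0.9, -2.3]
finger_gap: 0.148
gripper_force: 98.6
```

Request:
servo_tool(commands=[0,0,0,0,0,0,-1,0,0,0,0,0,0,-1])

```text
t: 17.7
tcp_pos: [0.5089, 0.4055, 0.0589]
tool_rot: [1.0, -0.027, -0.0, 0.0]
force: [-0.7, -0.1, -2.3]
finger_gap: 0.149
gripper_force: 98.8
```

```bash
python3 - <<'E'
from h import *
goto(.509,.404,.0041,-3.4)
E
```

```text
t 17.7 tcp [0.5089 0.4055 0.0589] head -3.0 gap 0.149 gf 98.8 F [-0.7 -0.1 -2.3]
turn share [0.0001 0.     0.001 ] then shift share [0.0003 0.0029 0.1097]
```

Request:
servo_tool(commands=[0,0.0029,0.02,0,0,0.001,-1,0,0,0.02,0,0,0,-1,0,0,0.01,0,0,0,-1,0,0,0.01,0,0,0,-1,0,0,0.01,0,0,0,-1,0,0,0.01,0,0,0,-1,0,0,0.01,0,0,0,-1,0,0,0.01,0,0,0,-1,0,0,0.01,0,0,0,-1,0,0,0,0,0,0,-1,0,0,0,0,0,0,-1])

```text
t: 18.62
tcp_pos: [0.5106, 0.4026, 0.0043]
tool_rot: [0.999, -0.033, 0.001, -0.001]
force: [1.8, 4.0, -1.9]
finger_gap: 0.147
gripper_force: 98.9
```

```bash
python3 - <<'E'
from h import *
goto(.509,.404,.0041,-3.4)
E
```

```text
t 18.62 tcp [0.5106 0.4026 0.0043] head -3.8 gap 0.147 gf 98.9 F [ 1.8  4.  -1.9]
turn share [-0.0002 -0.0003 -0.001 ] then shift share [-0.0034 -0.0027  0.0003]
```

Request:
servo_tool(commands=[0,0,0.003,0,0,0,-1,0,0,0.002,0,0,0,-1,0,0,0,0,0,0,-1])

```text
t: 18.87
tcp_pos: [0.5107, 0.4026, 0.0041]
tool_rot: [0.999, -0.033, 0.001, -0.001]
force: [-0.9, 2.2, 9.3]
finger_gap: 0.145
gripper_force: 100.3
```

Request:
servo_tool(commands=[0,0,0,0,0,0,-0.06,0,0,0,0,0,0,-0.06,0,0,0,0,0,0,-0.06,0,0,0,0,0,0,-0.06,0,0,-0.02,0,0,0,-0.06,0,0,-0.05,0,0,0,-0.06,0,0,-0.06,0,0,0,-0.06,0,0,-0.04,0,0,-0.0195,-0.06,0,0,0,0,0,-0.0195,-0.06,0,0,0,0,0,-0.0195,-0.06,0,0,0,0,0,-0.0195,-0.06,0,0,0,0,0,-0.0195,-0.06])

```text
t: 19.87
tcp_pos: [0.5096, 0.4018, 0.0876]
tool_rot: [0.962, 0.273, -0.0, 0.0]
force: [0.1, 0.8, 0.8]
finger_gap: 0.468
gripper_force: 0.0
```

Request:
servo_tool(commands=[0,0,0,0,0,-0.0195,-0.06,0,0,0,0,0,-0.0195,-0.06,0,0,0,0,0,-0.0195,-0.06,0,0,0,0,0,-0.0195,-0.06,0,0,0,0,0,-0.0195,-0.06,0,0,0,0,0,-0.0195,-0.06,0,0,0,0,0,-0.0195,-0.06])

```text
t: 20.45
tcp_pos: [0.5095, 0.4017, 0.0873]
tool_rot: [0.761, 0.648, -0.0, 0.0]
force: [-1.3, 0.0, 0.5]
finger_gap: 0.471
gripper_force: 0.0
```

```bash
python3 - <<'E'
from h import *
goto(.5063,-.3217,.03,80.5)
p=manip.snapshot("top");shanks(p)
E
```

```text
t 20.45 tcp [0.5095 0.4017 0.0873] head 80.8 gap 0.471 gf 0.0 F [-1.3  0.   0.5]
turn share [-0.0001  0.0001  0.0009] then shift share [-1.428   0.2325  0.1145]
blob (np.int32(346), np.int32(171), np.int32(4), np.int32(32)) z 0.008 mid [ 646.7 -197.2] len 93.0 wid 9 ang 177.1
blob (np.int32(346), np.int32(171), np.int32(4), np.int32(32)) z 0.04 mid [ 644.3 -191.7] len 91.0 wid 9 ang 177.1
blob (np.int32(206), np.int32(217), np.int32(8), np.int32(47)) z 0.008 mid [487.6 217.2] len 137.0 wid 18 ang 176.1
blob (np.int32(206), np.int32(217), np.int32(8), np.int32(47)) z 0.04 mid [488.9 213.1] len 134.0 wid 17 ang 176.1
blob (np.int32(372), np.int32(229), np.int32(45), np.int32(11)) z 0.008 mid [ 503.7 -336.5] len 134.0 wid 12 ang 80.6
blob (np.int32(372), np.int32(229), np.int32(45), np.int32(11)) z 0.04 mid [ 504.6 -327.7] len 131.0 wid 12 ang 80.6
blob (np.int32(378), np.int32(252), np.int32(45), np.int32(6)) z 0.008 mid [ 442.9 -354.1] len 133.0 wid 12 ang -87.0
blob (np.int32(378), np.int32(252), np.int32(45), np.int32(6)) z 0.04 mid [ 445.3 -344.9] len 130.0 wid 12 ang -87.0
```

Request:
servo_tool(commands=[-0.0793,0.0129,0.0,0,0,0.0009,-0.06,-0.0793,0.0129,0.0,0,0,0,-0.06,-0.0793,0.0129,0.0,0,0,0,-0.06,-0.0793,0.0129,0.0,0,0,0,-0.06,-0.0793,0.0129,0.0,0,0,0,-0.06,-0.0793,0.0129,0.0,0,0,0,-0.06,-0.0793,0.0129,0.0,0,0,0,-0.06,-0.0793,0.0129,0.0,0,0,0,-0.06,-0.0793,0.0129,0.0,0,0,0,-0.06,-0.0793,0.0129,0.0,0,0,0,-0.06,-0.0793,0.0129,0.0,0,0,0,-0.06,-0.0793,0.0129,0.0,0,0,0,-0.06])

```text
t: 21.5
tcp_pos: [0.5043, -0.082, 0.0874]
tool_rot: [0.766, 0.643, -0.0, 0.0]
force: [1.0, 0.8, 0.0]
finger_gap: 0.469
gripper_force: 0.0
```

Request:
servo_tool(commands=[-0.0793,0.0129,0.0,0,0,0,-0.06,-0.0793,0.0129,0.0,0,0,0,-0.06,-0.0793,0.0129,0.0,0,0,0,-0.06,-0.0793,0.0129,0.0,0,0,0,-0.06,-0.0793,0.0129,0.0,0,0,0,-0.06,-0.0793,0.0129,0.0,0,0,0,-0.06,0,0,0.04,0,0,0,-0.06,0,0,0.04,0,0,0,-0.06,0,0,0,0,0,0,-0.06])

```text
t: 22.25
tcp_pos: [0.4994, -0.3202, 0.0439]
tool_rot: [0.767, 0.642, -0.0, -0.004]
force: [-1.0, 0.7, 0.2]
finger_gap: 0.467
gripper_force: 0.0
```

```bash
python3 - <<'E'
from h import *
goto(.5063,-.3217,-.028,80.6)
E
```

```text
t 22.25 tcp [ 0.4994 -0.3202  0.0439] head 79.9 gap 0.467 gf 0.0 F [-1.   0.7  0.2]
turn share [-0.001  -0.0006 -0.0019] then shift share [-0.0007  0.014   0.1439]
```

Request:
servo_tool(commands=[0,0,0.04,0,0,0,-0.06,0,0,0,0,0,0,-0.06])

```text
t: 22.42
tcp_pos: [0.5005, -0.3194, 0.0252]
tool_rot: [0.766, 0.643, -0.0, -0.003]
force: [-1.1, 0.7, -0.6]
finger_gap: 0.471
gripper_force: 0.0
```

```bash
python3 - <<'E'
from h import *
goto(.5063,-.3217,-.028,80.6)
E
```

```text
t 22.42 tcp [ 0.5005 -0.3194  0.0252] head 80.1 gap 0.471 gf 0.0 F [-1.1  0.7 -0.6]
turn share [-0.0007 -0.0004 -0.0015] then shift share [-0.0027  0.0121  0.1063]
```

Request:
servo_tool(commands=[-0.002,0.008,0.04,-0.0004,-0.0002,-0.001,-0.06,0,0,0.04,0,0,0,-0.06,0,0,0.01,0,0,0,-0.06,0,0,0,0,0,0,-0.06])

```text
t: 22.75
tcp_pos: [0.5053, -0.3215, -0.0185]
tool_rot: [0.763, 0.646, 0.0, -0.0]
force: [-0.4, -0.3, -0.1]
finger_gap: 0.472
gripper_force: 0.0
```

```bash
python3 - <<'E'
from h import *
goto(.5063,-.3217,-.028,80.6)
E
```

```text
t 22.75 tcp [ 0.5053 -0.3215 -0.0185] head 80.5 gap 0.472 gf 0.0 F [-0.4 -0.3 -0.1]
turn share [-0.     -0.0001 -0.0003] then shift share [-0.0001  0.0021  0.019 ]
```

Request:
servo_tool(commands=[0,0.0021,0.01,0,0,0,-0.06,0,0,0.008,0,0,0,-0.06,0,0,0,0,0,0,-0.06,0,0,0,0,0,0,-1,0,0,0,0,0,0,-1,0,0,0,0,0,0,-1,0,0,0,0,0,0,-1,0,0,0,0,0,0,-1,0,0,0,0,0,0,-1])

```text
t: 23.5
tcp_pos: [0.507, -0.323, -0.0262]
tool_rot: [0.763, 0.646, 0.0, 0.002]
force: [-0.7, 0.7, 6.8]
finger_gap: 0.145
gripper_force: 98.1
```

```bash
python3 - <<'E'
from h import *
goto(.5015,.276,-.028,-3.4)
E
```

```text
t 23.5 tcp [ 0.507  -0.323  -0.0262] head 80.5 gap 0.145 gf 98.1 F [-0.7  0.7  6.8]
turn share [ 5.00e-04 -1.00e-04  2.33e-01] then shift share [-0.082  -1.1952  0.0037]
```

Request:
servo_tool(commands=[0,0,-0.02,0,0,0,-1,0,0,-0.05,0,0,0,-1,0,0,-0.05,0,0,0,-1,0,0,-0.05,0,0,0.0194,-1,0,0,-0.05,0,0,0.0194,-1,0,0,-0.03,0,0,0.0194,-1,0,0,0,0,0,0.0194,-1,0,0,0,0,0,0.0194,-1,0,0,0,0,0,0.0194,-1,0,0,0,0,0,0.0194,-1,0,0,0,0,0,0.0194,-1,0,0,0,0,0,0.0194,-1])

```text
t: 24.5
tcp_pos: [0.5065, -0.3224, 0.098]
tool_rot: [0.989, 0.15, 0.001, 0.001]
force: [-0.5, -0.2, -0.8]
finger_gap: 0.143
gripper_force: 98.4
```

Request:
servo_tool(commands=[0,0,0,0,0,0.0194,-1,0,0,0,0,0,0.0194,-1,0,0,0,0,0,0.0194,-1,0,0,0,0,0,0,-1])

```text
t: 24.83
tcp_pos: [0.5065, -0.3224, 0.098]
tool_rot: [1.0, -0.03, 0.001, 0.001]
force: [-0.2, 0.5, -2.1]
finger_gap: 0.145
gripper_force: 98.4
```

```bash
python3 - <<'E'
from h import *
goto(.5015,.276,.06,-3.4)
E
```

```text
t 24.83 tcp [ 0.5065 -0.3224  0.098 ] head -3.4 gap 0.145 gf 98.4 F [-0.2  0.5 -2.1]
turn share [ 0.0002 -0.0003 -0.0001] then shift share [-0.081  -1.1942  0.0759]
```

Request:
servo_tool(commands=[-0.0054,-0.0796,0.002,0,0,0,-1,-0.0054,-0.0796,0.002,0,0,0,-1,-0.0054,-0.0796,0.002,0,0,0,-1,-0.0054,-0.0796,0.002,0,0,0,-1,-0.0054,-0.0796,0.002,0,0,0,-1,-0.0054,-0.0796,0.002,0,0,0,-1,-0.0054,-0.0796,0.002,0,0,0,-1,-0.0054,-0.0796,0.002,0,0,0,-1,-0.0054,-0.0796,0.002,0,0,0,-1,-0.0054,-0.0796,0.002,0,0,0,-1,-0.0054,-0.0796,0.002,0,0,0,-1,-0.0054,-0.0796,0.002,0,0,0,-1])

```text
t: 25.83
tcp_pos: [0.5017, 0.1579, 0.0853]
tool_rot: [1.0, -0.027, 0.001, 0.001]
force: [0.9, -0.3, -2.1]
finger_gap: 0.141
gripper_force: 98.6
```

Request:
servo_tool(commands=[-0.0054,-0.0796,0.002,0,0,0,-1,-0.0054,-0.0796,0.002,0,0,0,-1,0,-0.0796,0.002,0,0,0,-1,0,0,0.04,0,0,0,-1,0,0,0,0,0,0,-1,0,0,0,0,0,0,-1,0,0,0,0,0,0,-1])

```text
t: 26.42
tcp_pos: [0.5032, 0.2746, 0.062]
tool_rot: [1.0, -0.029, 0.001, 0.001]
force: [-0.1, -0.9, -1.0]
finger_gap: 0.141
gripper_force: 98.7
```

```bash
python3 - <<'E'
from h import *
goto(.5015,.276,.0058,-3.4)
E
```

```text
t 26.42 tcp [0.5032 0.2746 0.062 ] head -3.3 gap 0.141 gf 98.7 F [-0.1 -0.9 -1. ]
turn share [ 0.0003 -0.0002  0.0004] then shift share [-0.0037 -0.0026  0.1125]
```

Request:
servo_tool(commands=[-0.0037,-0.0026,0.02,0.0003,-0.0002,0.0004,-1,0,0,0.02,0,0,0,-1,0,0,0.013,0,0,0,-1,0,0,0.01,0,0,0,-1,0,0,0.01,0,0,0,-1,0,0,0.01,0,0,0,-1,0,0,0.01,0,0,0,-1,0,0,0.01,0,0,0,-1,0,0,0.01,0,0,0,-1,0,0,0.004,0,0,0,-1,0,0,0,0,0,0,-1])

```text
t: 27.33
tcp_pos: [0.5026, 0.2772, 0.0057]
tool_rot: [1.0, -0.03, 0.001, -0.0]
force: [-2.4, 0.3, 16.8]
finger_gap: 0.14
gripper_force: 101.2
```

```bash
python3 - <<'E'
from h import *
goto(.5015,.276,.0058,-3.4)
E
```

```text
t 27.33 tcp [0.5026 0.2772 0.0057] head -3.4 gap 0.14 gf 101.2 F [-2.4  0.3 16.8]
turn share [-0.0002 -0.0005 -0.0001] then shift share [-0.002   0.0025 -0.0002]
```

Request:
servo_tool(commands=[0,0,0,0,0,0,-0.06,0,0,0,0,0,0,-0.06,0,0,0,0,0,0,-0.06,0,0,0,0,0,0,-0.06,0,0,-0.02,0,0,0,-0.06,0,0,-0.05,0,0,0,-0.06,0,0,-0.06,0,0,0,-0.06,0,0,-0.04,0,0,-0.0191,-0.06,0,0,0,0,0,-0.0191,-0.06,0,0,0,0,0,-0.0191,-0.06,0,0,0,0,0,-0.0191,-0.06,0,0,0,0,0,-0.0191,-0.06])

```text
t: 28.33
tcp_pos: [0.5017, 0.2768, 0.0891]
tool_rot: [0.963, 0.27, 0.001, 0.0]
force: [0.1, -0.3, 0.3]
finger_gap: 0.467
gripper_force: 0.0
```

Request:
servo_tool(commands=[0,0,0,0,0,-0.0191,-0.06,0,0,0,0,0,-0.0191,-0.06,0,0,0,0,0,-0.0191,-0.06,0,0,0,0,0,-0.0191,-0.06,0,0,0,0,0,-0.0191,-0.06,0,0,0,0,0,-0.0191,-0.06,0,0,0,0,0,-0.0191,-0.06,0,0,0,0,0,-0.0191,-0.06,0,0,0,0,0,-0.0195,-0.06])

```text
t: 29.08
tcp_pos: [0.5016, 0.2767, 0.0887]
tool_rot: [0.686, 0.727, 0.0, 0.0]
force: [-0.4, 0.7, -0.2]
finger_gap: 0.468
gripper_force: 0.0
```

```bash
python3 - <<'E'
from h import *
goto(.4421,-.339,.03,93)
E
```

```text
t 29.08 tcp [0.5016 0.2767 0.0887] head 93.3 gap 0.468 gf 0.0 F [-0.4  0.7 -0.2]
turn share [ 0.0002 -0.      0.0008] then shift share [-1.2235 -0.1833  0.1174]
```

Request:
servo_tool(commands=[-0.0765,-0.0115,0,0,0,0.0008,-0.06,-0.0765,-0.0115,0,0,0,0,-0.06,-0.0765,-0.0115,0,0,0,0,-0.06,-0.0765,-0.0115,0,0,0,0,-0.06,-0.0765,-0.0115,0,0,0,0,-0.06,-0.0765,-0.0115,0,0,0,0,-0.06,-0.0765,-0.0115,0,0,0,0,-0.06,-0.0765,-0.0115,0,0,0,0,-0.06,-0.0765,-0.0115,0,0,0,0,-0.06,-0.0765,-0.0115,0,0,0,0,-0.06,-0.0765,-0.0115,0,0,0,0,-0.06,-0.0765,-0.0115,0,0,0,0,-0.06])

```text
t: 30.08
tcp_pos: [0.4538, -0.1869, 0.0886]
tool_rot: [0.691, 0.723, 0.0, 0.0]
force: [0.2, -0.1, -0.3]
finger_gap: 0.471
gripper_force: 0.0
```

Request:
servo_tool(commands=[-0.0765,-0.0115,0,0,0,0,-0.06,-0.0765,-0.0115,0,0,0,0,-0.06,-0.0765,-0.0115,0,0,0,0,-0.06,-0.0765,-0.0115,0,0,0,0,-0.06,0,0,0.05,0,0,0,-0.06,0,0,0.05,0,0,0,-0.06,0,0,0,0,0,0,-0.06,0,0,0,0,0,0,-0.06])

```text
t: 30.75
tcp_pos: [0.4375, -0.3378, 0.0373]
tool_rot: [0.691, 0.723, 0.001, -0.002]
force: [0.2, 0.4, -0.2]
finger_gap: 0.463
gripper_force: 0.0
```

```bash
python3 - <<'E'
from h import *
goto(.4421,-.339,-.0275,93)
E
```

```text
t 30.75 tcp [ 0.4375 -0.3378  0.0373] head 92.6 gap 0.463 gf 0.0 F [ 0.2  0.4 -0.2]
turn share [-0.0002 -0.0005 -0.001 ] then shift share [-0.0029  0.0091  0.1297]
```

Request:
servo_tool(commands=[-0.0015,0.006,0.04,-0.0002,-0.0003,-0.0006,-0.06,0,0,0.04,0,0,0,-0.06,0,0,0.03,0,0,0,-0.06,0,0,0,0,0,0,-0.06,0,0,0,0,0,0,-0.06])

```text
t: 31.17
tcp_pos: [0.4422, -0.3392, -0.016]
tool_rot: [0.689, 0.725, 0.0, 0.002]
force: [0.4, 0.3, -0.1]
finger_gap: 0.469
gripper_force: 0.0
```

```bash
python3 - <<'E'
from h import *
goto(.4421,-.339,-.0275,93)
E
```

```text
t 31.17 tcp [ 0.4422 -0.3392 -0.016 ] head 92.9 gap 0.469 gf 0.0 F [ 0.4  0.3 -0.1]
turn share [ 0.0004  0.0003 -0.0001] then shift share [ 0.0003 -0.0002  0.023 ]
```

Request:
servo_tool(commands=[0,0,0.01,0,0,0,-0.06,0,0,0.01,0,0,0,-0.06,0,0,0,0,0,0,-0.06,0,0,0,0,0,0,-1,0,0,0,0,0,0,-1,0,0,0,0,0,0,-1,0,0,0,0,0,0,-1,0,0,0,0,0,0,-1,0,0,0,0,0,0,-1])

```text
t: 31.92
tcp_pos: [0.4419, -0.3397, -0.0261]
tool_rot: [0.689, 0.725, 0.0, 0.002]
force: [-0.8, 0.5, 5.7]
finger_gap: 0.145
gripper_force: 98.1
```

```bash
python3 - <<'E'
from h import *
goto(.4421,-.339,-.0275,-3.4)
E
```

```text
t 31.92 tcp [ 0.4419 -0.3397 -0.0261] head 92.9 gap 0.145 gf 98.1 F [-0.8  0.5  5.7]
turn share [ 6.000e-04 -1.000e-04  2.675e-01] then shift share [ 0.0004 -0.0013  0.0028]
```

Request:
servo_tool(commands=[0,0,-0.02,0,0,0,-1,0,0,-0.05,0,0,0,-1,0,0,-0.05,0,0,0,-1,0,0,-0.05,0,0,0.0191,-1,0,0,-0.05,0,0,0.0191,-1,0,0,-0.03,0,0,0.0191,-1,0,0,0,0,0,0.0191,-1,0,0,0,0,0,0.0191,-1,0,0,0,0,0,0.0191,-1,0,0,0,0,0,0.0191,-1,0,0,0,0,0,0.0191,-1,0,0,0,0,0,0.0191,-1])

```text
t: 32.92
tcp_pos: [0.441, -0.3388, 0.0982]
tool_rot: [0.964, 0.264, 0.001, 0.001]
force: [-0.1, 0.1, -2.7]
finger_gap: 0.141
gripper_force: 98.5
```

Request:
servo_tool(commands=[0,0,0,0,0,0.0191,-1,0,0,0,0,0,0.0191,-1,0,0,0,0,0,0.0191,-1,0,0,0,0,0,0.0191,-1,0,0,0,0,0,0.0191,-1,0,0,0,0,0,0,-1])

```text
t: 33.42
tcp_pos: [0.4411, -0.3389, 0.0981]
tool_rot: [1.0, -0.031, 0.001, 0.0]
force: [-1.0, -0.7, -2.4]
finger_gap: 0.145
gripper_force: 98.5
```

```bash
python3 - <<'E'
from h import *
goto(.495,.148,.06,-3.4)
E
```

```text
t 33.42 tcp [ 0.4411 -0.3389  0.0981] head -3.5 gap 0.145 gf 98.5 F [-1.  -0.7 -2.4]
turn share [ 0.0001 -0.0003 -0.0003] then shift share [ 0.0499 -0.9784  0.0763]
```

Request:
servo_tool(commands=[0.0041,-0.0797,0.003,0,0,0,-1,0.0041,-0.0797,0.003,0,0,0,-1,0.0041,-0.0797,0.003,0,0,0,-1,0.0041,-0.0797,0.003,0,0,0,-1,0.0041,-0.0797,0.003,0,0,0,-1,0.0041,-0.0797,0.003,0,0,0,-1,0.0041,-0.0797,0.003,0,0,0,-1,0.0041,-0.0797,0.003,0,0,0,-1,0.0041,-0.0797,0.003,0,0,0,-1,0.0041,-0.0797,0.003,0,0,0,-1,0.0041,-0.0797,0.003,0,0,0,-1,0.0041,-0.0797,0.003,0,0,0,-1])

```text
t: 34.42
tcp_pos: [0.494, 0.1386, 0.0797]
tool_rot: [1.0, -0.028, 0.001, 0.001]
force: [1.1, -0.1, -2.6]
finger_gap: 0.143
gripper_force: 98.6
```

Request:
servo_tool(commands=[0,-0.022,0.02,0,0,0,-1,0,0,0.02,0,0,0,-1,0,0,0,0,0,0,-1,0,0,0,0,0,0,-1,0,0,0,0,0,0,-1])

```text
t: 34.83
tcp_pos: [0.4948, 0.1461, 0.0594]
tool_rot: [1.0, -0.03, 0.001, 0.001]
force: [0.2, -0.3, -2.5]
finger_gap: 0.143
gripper_force: 98.7
```

```bash
python3 - <<'E'
from h import *
goto(.495,.148,.0059,-3.4)
E
```

```text
t 34.83 tcp [0.4948 0.1461 0.0594] head -3.4 gap 0.143 gf 98.7 F [ 0.2 -0.3 -2.5]
turn share [ 0.0003 -0.0003 -0.0001] then shift share [ 0.0003 -0.0039  0.1069]
```

Request:
servo_tool(commands=[0,-0.0039,0.02,0.0003,-0.0003,0,-1,0,0,0.02,0,0,0,-1,0,0,0.01,0,0,0,-1,0,0,0.01,0,0,0,-1,0,0,0.01,0,0,0,-1,0,0,0.01,0,0,0,-1,0,0,0.01,0,0,0,-1,0,0,0.01,0,0,0,-1,0,0,0.008,0,0,0,-1,0,0,0.003,0,0,0,-1,0,0,0,0,0,0,-1])

```text
t: 35.75
tcp_pos: [0.4954, 0.1496, 0.0058]
tool_rot: [1.0, -0.029, 0.001, -0.0]
force: [-2.2, 1.2, 16.2]
finger_gap: 0.14
gripper_force: 101.1
```

```bash
python3 - <<'E'
from h import *
goto(.495,.148,.0059,-3.4)
E
```

```text
t 35.75 tcp [0.4954 0.1496 0.0058] head -3.4 gap 0.14 gf 101.1 F [-2.2  1.2 16.2]
turn share [-0.0001 -0.0003  0.0001] then shift share [-0.0006  0.0033 -0.0003]
```

Request:
servo_tool(commands=[0,0,0,0,0,0,-0.06,0,0,0,0,0,0,-0.06,0,0,0,0,0,0,-0.06,0,0,0,0,0,0,-0.06,0,0,-0.02,0,0,0,-0.06,0,0,-0.05,0,0,0,-0.06,0,0,-0.06,0,0,0,-0.06,0,0.05,-0.06,0,0,0,-0.06,0,0.08,0,0,0,0,-0.06,0,0.08,0,0,0,0,-0.06,0,0.08,0,0,0,0,-0.06,0,0.08,0,0,0,0,-0.06])

```text
t: 36.75
tcp_pos: [0.4839, -0.0367, 0.0998]
tool_rot: [1.0, -0.029, 0.001, -0.0]
force: [0.6, 0.4, 0.8]
finger_gap: 0.47
gripper_force: 0.0
```

Request:
servo_tool(commands=[0,0.08,0,0,0,0,-0.06,0,0.08,0,0,0,0,-0.06,0,0.08,0,0,0,0,-0.06,0,0.08,0,0,0,0,-0.06,0,0.08,0,0,0,0,-0.06,0,0.08,0,0,0,0,-0.06])

```text
t: 37.25
tcp_pos: [0.4693, -0.2767, 0.0993]
tool_rot: [1.0, -0.03, 0.0, -0.0]
force: [0.6, 1.3, -0.3]
finger_gap: 0.47
gripper_force: 0.0
```

```bash
python3 - <<'E'
from h import *
goto(.64,-.40,.03,0)
p=manip.snapshot("top");shanks(p)
for q,z in(("case",.045),("outline",0)):
    for o in manip.silhouettes(p,q)[:1]: print(q,round(o["conf"],2),np.round(o["box"]),*rect(p,o["pixels"],z))
# top face by hue
h=cv2.cvtColor(p["img"],cv2.COLOR_RGB2HSV)
m=(h[...,0]>100)&(h[...,0]<130)&(h[...,1]>150)&(h[...,2]>70);m[:120]=0;m[300:]=0
print(rect(p,cv2.morphologyEx(m.astype(np.uint8),cv2.MORPH_OPEN,np.ones((3,3))),.045))
m=(h[...,0]>20)&(h[...,0]<36)&(h[...,1]>120);m[:120]=0;m[230:]=0;m[:,:220]=0;m[:,330:]=0
print(rect(p,m,.0))
save(p,"t8",(120,140,320,150),2.5)
E
```

```text
t 37.25 tcp [ 0.4693 -0.2767  0.0993] head -3.4 gap 0.47 gf 0.0 F [ 0.6  1.3 -0.3]
turn share [-0.0001 -0.0001 -0.0094] then shift share [0.3414 0.2465 0.1386]
blob (np.int32(346), np.int32(171), np.int32(4), np.int32(32)) z 0.008 mid [ 646.8 -197.3] len 93.0 wid 9 ang 177.8
blob (np.int32(346), np.int32(171), np.int32(4), np.int32(32)) z 0.04 mid [ 644.4 -191.8] len 91.0 wid 9 ang 177.8
blob (np.int32(140), np.int32(214), np.int32(9), np.int32(47)) z 0.008 mid [496.6 412.3] len 137.0 wid 21 ang 176.5
blob (np.int32(140), np.int32(214), np.int32(9), np.int32(47)) z 0.04 mid [497.7 403.6] len 134.0 wid 20 ang 176.5
blob (np.int32(162), np.int32(216), np.int32(8), np.int32(46)) z 0.008 mid [492.2 348.4] len 134.0 wid 19 ang 176.5
blob (np.int32(162), np.int32(216), np.int32(8), np.int32(46)) z 0.04 mid [493.4 341.2] len 131.0 wid 19 ang 176.5
blob (np.int32(184), np.int32(217), np.int32(8), np.int32(46)) z 0.008 mid [488.9 282.9] len 134.0 wid 18 ang 176.6
blob (np.int32(184), np.int32(217), np.int32(8), np.int32(46)) z 0.04 mid [490.2 277.2] len 131.0 wid 17 ang 176.6
blob (np.int32(206), np.int32(217), np.int32(7), np.int32(46)) z 0.008 mid [488.9 217.6] len 134.0 wid 15 ang 177.0
blob (np.int32(206), np.int32(217), np.int32(7), np.int32(46)) z 0.04 mid [490.1 213.4] len 131.0 wid 15 ang 177.0
blob (np.int32(228), np.int32(220), np.int32(7), np.int32(46)) z 0.008 mid [479.9 152.7] len 135.0 wid 15 ang 176.6
blob (np.int32(228), np.int32(220), np.int32(7), np.int32(46)) z 0.04 mid [481.4 150.1] len 132.0 wid 15 ang 176.6
case 0.89 [342. 166.  54.  39.] [ 640. -254.] [134. 102.] 86.8
outline 0.85 [248. 162.  58.  48.] [649.  15.] [178. 145.] 90.0
(array([ 641., -256.]), array([126.,  97.]), 89.5)
(array([649.,  15.]), array([178., 145.]), 89.9)
```

View pics/t8.png

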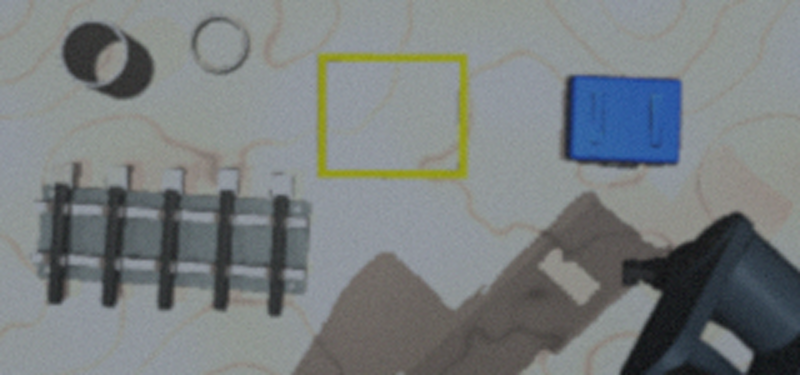

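Request:
servo_tool(commands=[0,0,0,0,0,-0.0185,0.2,0,0,0,0,0,-0.0185,0.2,0,0,0,0,0,-0.0185,0.2,0,0,0,0,0,-0.0185,0.2,0,0,0,0,0,-0.0185,0.2,0,0,0,0,0,-0.0185,0.2,0,0,0,0,0,-0.0185,0.2,0,0,0,0,0,-0.0185,0.2,0,0,0,0,0,-0.0185,0.2,0,0,0,0,0,-0.0185,0.2,0,0,0,0,0,-0.0185,0.2,0,0,0,0,0,-0.0185,0.2])

```text
t: 38.4
tcp_pos: [0.4696, -0.2727, 0.0989]
tool_rot: [0.783, 0.622, 0.0, -0.001]
force: [-0.1, 0.4, 0.2]
finger_gap: 0.597
gripper_force: 0.0
```

Request:
servo_tool(commands=[0,0,0,0,0,-0.0185,0.2,0,0,0,0,0,-0.0185,0.2,0,0,0,0,0,0,0.2])

```text
t: 38.65
tcp_pos: [0.4696, -0.2728, 0.0989]
tool_rot: [0.707, 0.708, 0.0, -0.001]
force: [-0.3, 0.5, -0.0]
finger_gap: 0.601
gripper_force: 0.0
```

```bash
python3 - <<'E'
from h import *
goto(.643,-.385,-.02,90)
E
```

```text
t 38.65 tcp [ 0.4696 -0.2728  0.0989] head 90.1 gap 0.601 gf 0.0 F [-0.3  0.5 -0. ]
turn share [-0.0001 -0.0003  0.0002] then shift share [-0.2243  0.3467  0.2379]
```

Request:
servo_tool(commands=[-0.0374,0.0578,0,0,0,0,0.2,-0.0374,0.0578,0,0,0,0,0.2,-0.0374,0.0578,0,0,0,0,0.2,-0.0374,0.0578,0,0,0,0,0.2,-0.0374,0.0578,0,0,0,0,0.2,-0.0373,0.0577,0,0,0,0,0.2,0,0,0,0,0,0,0.2])

```text
t: 39.23
tcp_pos: [0.6486, -0.3903, 0.0989]
tool_rot: [0.709, 0.705, 0.001, 0.004]
force: [0.8, -0.8, 0.4]
finger_gap: 0.6
gripper_force: 0.0
```

Request:
servo_tool(commands=[0,0,0.06,0,0,0,0.2,0,0,0.06,0,0,0,0.2,0,0,0.05,0,0,0,0.2,0,0,0.03,0,0,0,0.2,0,0,0.02,0,0,0,0.2,0,0,0.01,0,0,0,0.2,0,0,0,0,0,0,0.2])

```text
t: 39.82
tcp_pos: [0.6429, -0.3867, -0.0167]
tool_rot: [0.708, 0.706, 0.0, -0.0]
force: [-0.6, 0.3, 0.3]
finger_gap: 0.602
gripper_force: 0.0
```

```bash
python3 - <<'E'
from h import *
goto(.643,-.335,-.02,90)
E
```

```text
t 39.82 tcp [ 0.6429 -0.3867 -0.0167] head 89.8 gap 0.602 gf 0.0 F [-0.6  0.3  0.3]
turn share [-0.     -0.0002 -0.0004] then shift share [0.1035 0.0002 0.0066]
```

Request:
servo_tool(commands=[0.03,0,0,0,0,0,0.2,0.03,0,0,0,0,0,0.2,0.02,0,0,0,0,0,0.2,0.015,0,0,0,0,0,0.2,0.02,0.0006,0,0,0,0,0.2,0.025,0.0007,0,0,0,0,0.2,0.025,0.0007,0,0,0,0,0.2,0.025,0.0007,0,0,0,0,0.2,0.025,0.0007,0,0,0,0,0.2,0.025,0.0007,0,0,0,0,0.2,0.025,0.0007,0,0,0,0,0.2,0.025,0.0007,0,0,0,0,0.2])

```text
t: 40.82
tcp_pos: [0.6467, -0.2419, -0.0156]
tool_rot: [0.708, 0.706, 0.0, 0.001]
force: [0.2, -4.7, 0.2]
finger_gap: 0.599
gripper_force: 2.3
```

```bash
cat >> h.py <<'E'
def case(p):
    for q,z in(("case",.045),("outline",0)):
        for o in manip.silhouettes(p,q)[:1]: print(q,round(o["conf"],2),*rect(p,o["pixels"],z))
    h=cv2.cvtColor(p["img"],cv2.COLOR_RGB2HSV)
    m=(h[...,0]>100)&(h[...,0]<130)&(h[...,1]>150)&(h[...,2]>70);m[:120]=0;m[300:]=0
    print("top face",rect(p,cv2.morphologyEx(m.astype(np.uint8),cv2.MORPH_OPEN,np.ones((3,3))),.045))
E
python3 - <<'E'
from h import *
goto(.647,-.10,-.02,90)
case(manip.snapshot("top"))
E
```

```text
t 40.82 tcp [ 0.6467 -0.2419 -0.0156] head 89.9 gap 0.599 gf 2.3 F [ 0.2 -4.7  0.2]
turn share [ 0.0003  0.0001 -0.0004] then shift share [0.2838 0.0006 0.0087]
case 0.89 [ 646. -162.] [129. 107.] 88.2
outline 0.64 [649.  17.] [181. 145.] 90.0
top face (array([ 648., -165.]), array([126.,  94.]), 89.9)
```

Request:
servo_tool(commands=[0.025,0.0003,0,0,0,0,0.2,0.025,0.0003,0,0,0,0,0.2,0.025,0.0003,0,0,0,0,0.2,0.025,0,0,0,0,0,0.2,0.025,0,0,0,0,0,0.2,0.025,0,0,0,0,0,0.2,0.025,0,0,0,0,0,0.2,0.025,0,0,0,0,0,0.2,0.025,0,0,0,0,0,0.2,0.025,0,0,0,0,0,0.2,0.025,0,0,0,0,0,0.2,0.02,0,0,0,0,0,0.2])

```text
t: 41.97
tcp_pos: [0.6468, -0.0931, -0.0161]
tool_rot: [0.708, 0.706, 0.0, -0.0]
force: [-0.1, -2.2, -1.8]
finger_gap: 0.603
gripper_force: 1.1
```

```bash
python3 - <<'E'
from h import *
goto(.647,-.063,-.02,90)
case(manip.snapshot("top"))
E
```

```text
t 41.97 tcp [ 0.6468 -0.0931 -0.0161] head 89.9 gap 0.603 gf 1.1 F [-0.1 -2.2 -1.8]
turn share [ 0.     -0.0001 -0.0003] then shift share [0.0601 0.0004 0.0079]
case 0.86 [646. -14.] [123. 105.] 90.0
outline 0.56 [649.  23.] [169. 145.] 90.0
top face (array([649., -16.]), array([120.,  93.]), 90.0)
```

Request:
servo_tool(commands=[0.015,0,0,0,0,0,0.2,0.015,0,0,0,0,0,0.2,0.012,0,0,0,0,0,0.2,0.01,0,0,0,0,0,0.2,0.005,0,0,0,0,0,0.2,0,0,0,0,0,0,0.2,-0.02,0,0,0,0,0,0.2,-0.04,0,0,0,0,0,0.2,-0.06,0,0,0,0,0,0.2,-0.08,0,0,0,0,0,0.2,-0.04,0,-0.05,0,0,0,0.2,0,0,-0.06,0,0,0,0.2])

```text
t: 43.12
tcp_pos: [0.6446, -0.1911, 0.0366]
tool_rot: [0.71, 0.704, -0.001, -0.002]
force: [1.0, 0.3, 0.4]
finger_gap: 0.599
gripper_force: 0.0
```

Request:
servo_tool(commands=[-0.04,-0.04,-0.05,0,0,0,0.2,-0.04,-0.06,0,0,0,0,0.2,-0.04,-0.06,0,0,0,0,0.2,-0.04,-0.06,0,0,0,0,0.2,0,0,0,0,0,0,0.2])

```text
t: 43.53
tcp_pos: [0.5304, -0.2684, 0.0635]
tool_rot: [0.71, 0.704, -0.001, -0.003]
force: [0.2, -0.3, -0.3]
finger_gap: 0.6
gripper_force: 0.0
```

```bash
python3 - <<'E'
from h import *
goto(.647,-.063,-.02,90)
p=manip.snapshot("top");case(p);shanks(p)
save(p,"t9",(120,140,320,150),2.5)
E
```

```text
t 43.53 tcp [ 0.5304 -0.2684  0.0635] head 89.6 gap 0.6 gf 0.0 F [ 0.2 -0.3 -0.3]
turn share [-0.0008 -0.0005 -0.0012] then shift share [0.4107 0.2331 0.1669]
case 0.67 [647.   9.] [128. 102.] 90.0
outline 0.96 [649.  15.] [184. 151.] 89.9
top face (array([649.,   9.]), array([123.,  94.]), 89.9)
blob (np.int32(140), np.int32(214), np.int32(9), np.int32(47)) z 0.008 mid [496.4 412.2] len 137.0 wid 21 ang 176.0
blob (np.int32(140), np.int32(214), np.int32(9), np.int32(47)) z 0.04 mid [497.6 403.5] len 134.0 wid 20 ang 176.0
blob (np.int32(184), np.int32(217), np.int32(8), np.int32(46)) z 0.008 mid [488.8 282.8] len 134.0 wid 18 ang 176.5
blob (np.int32(184), np.int32(217), np.int32(8), np.int32(46)) z 0.04 mid [490.1 277.2] len 131.0 wid 17 ang 176.5
blob (np.int32(206), np.int32(217), np.int32(7), np.int32(46)) z 0.008 mid [488.8 217.3] len 134.0 wid 14 ang 177.0
blob (np.int32(206), np.int32(217), np.int32(7), np.int32(46)) z 0.04 mid [490.1 213.1] len 131.0 wid 13 ang 177.0
blob (np.int32(228), np.int32(219), np.int32(7), np.int32(46)) z 0.008 mid [482.8 152.5] len 134.0 wid 15 ang 177.1
blob (np.int32(228), np.int32(219), np.int32(7), np.int32(46)) z 0.04 mid [484.2 149.8] len 131.0 wid 15 ang 177.1
blob (np.int32(162), np.int32(226), np.int32(8), np.int32(36)) z 0.008 mid [477.1 349. ] len 104.0 wid 19 ang 176.0
blob (np.int32(162), np.int32(226), np.int32(8), np.int32(36)) z 0.04 mid [478.6 341.8] len 102.0 wid 18 ang 176.0
```

View pics/t9.png

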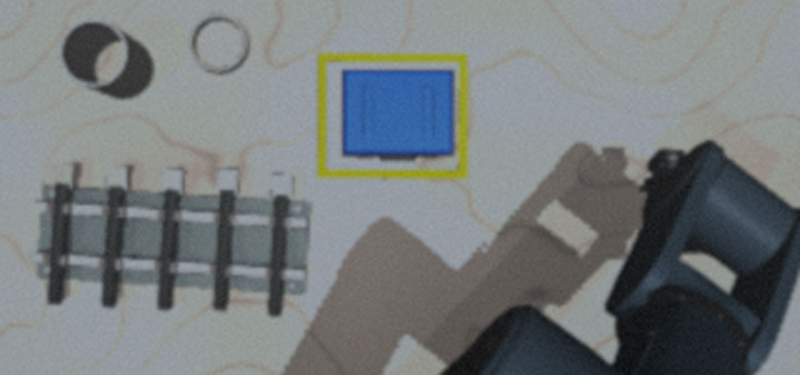

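```bash
python3 -c "
from station import manip
print(manip.sign_off())"
```

```text
the job is handed in; nothing more can be done
None
```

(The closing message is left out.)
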